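# Bring the reference block under the swing-arm lamp

## Task

The lamp's arm hangs low over the coffee grading mat. Swing it away from the robot until no part of the lamp's arm or head is over the mat any more; then slide the bean reference block, flat on the bench and never lifted or tipped, onto the mat so that its long side lies flush against the stop rail, midway between the painted corner marks. Last, swing the lamp back so that its head is centred over the block, and leave the tray, the scale and the cup where they are.

Things in the scene. Friction and masses are not known exactly. Their poses are not given: they have to be found in the camera images.
- block: Bean reference block, the thing to slide: black block 150 (own x) x 110 (own y) x 32 mm high, about 0.4 kg, with six grey windows on top holding cast-in beans. Loose; too wide to grasp, so push its sides. Origin at the centre of its underside. Half a turn makes no difference. Starts on the robot's right of the mat, own x roughly along the mat's x.
- mat: Fixed thin dark mat 250 (own x, roughly away from the robot) x 210 mm (own y, to the robot's left), no step at its edge, origin at its centre. Aluminium stop rail 170 mm long along x, 12 mm high, 12 mm wide, its face to the block at y = +56 mm. White corner marks at x = +/-89 mm. Lamp stand fixed at y = +250 mm: foot 110 mm across, 22 mm post.
- place (a point): Point on the bench at the mat's centre, axes as the mat's: where the centre of the block's underside belongs. There, with its x along the mat's x (either way round), the block's long side is 1 mm from the rail, which counts as flush.
- lamp_hinge (a point): Point on the upright hinge axis of the lamp, at own y = +250 mm of the mat, at the height of the lamp's arm (180 mm above the bench).
- lamp_head (a point): Centre of the lamp's head, 250 mm from the hinge axis, 180 mm above the bench. The head is a flat white bar 130 mm along the arm, 50 mm wide, 18 mm thick.
- lamp_bar (a point): Point on the centre line of the lamp's arm, 140 mm from the hinge axis, 180 mm above the bench: a good place to push from either side. The arm is a level white bar 24 mm wide and 16 mm high, from the hinge to the head, which begins 185 mm from the hinge axis. Nothing is above it.
- lamp (a joint): Swing of the lamp's arm, rad. 0: it points along the mat's -y and the head is exactly over point place. Positive: the head moves to the mat's +x (away from the robot). Stops at -0.4 and 1.3; hinge friction (about 0.12 N m) holds it where it is left. From 0.9 up no part of arm or head is over the mat. Starts between -0.3 and 0.3.
- tray: Bystander: empty black sample tray 160 x 110 x 35 mm, loose, origin at the centre of its underside. Leave alone.
- scale: Bystander: grey pocket scale 130 x 80 x 21 mm with a steel plate, loose, origin at the centre of its underside. Leave alone.
- cup: Bystander: white cup 80 mm across, 90 mm high, loose, origin at the centre of its underside. Leave alone.
Mind the look-alikes: they are no part of the job. Leave any orange look-alike of the block alone.

How it is judged:
On the way, in this order (a step that is already met when the one before it is completed fails the run):
1. the lamp's arm is swung away from the robot, clear of the mat (value of joint lamp above 0.8 rad), for 0.2 s.
2. with the lamp still clear, the block lies flush against the stop rail, midway between the marks (x of block in the frame of place between -0.018 and 0.018 m and y of block in the frame of place between -0.008 and 0.006 m and angle between the x axis of block and the x axis of place, either way round below 0.1 rad and height (world z) of block below 0.006 m and linear speed of block below 0.02 m/s and value of joint lamp above 0.75 rad), for 0.2 s.
At the end, for the whole second after the job is handed in: The block lies flat on the bench and at rest at its place: its long side within 9 mm of the stop rail and square to it within 0.1 rad, its centre within 18 mm of midway between the marks; the lamp's head is at rest, its centre within 30 mm (seen from above) of the block's centre (x of block in the frame of place between -0.018 and 0.018 m and y of block in the frame of place between -0.008 and 0.006 m and angle between the x axis of block and the x axis of place, either way round below 0.1 rad and height (world z) of block below 0.006 m and linear speed of block below 0.02 m/s and horizontal distance between lamp_head and block below 0.03 m and velocity of joint lamp between -0.05 and 0.05 rad/s); the robot touches nothing.
It fails at once if the block is lifted or tipped (height (world z) of block above 0.015 m or angle between block's own z axis and vertical above 0.2 rad).
It fails at once if the tray, the scale or the cup is moved by more than 25 mm (distance of any of tray, scale, cup from where it was at the start of the episode above 0.025 m).
It also fails if it takes over 72 s, if anything falls off the work surface, if the arm or the gripper's body presses on something with over 40 N, if the wrist force passes 120 N, or if a joint passes its speed limit or range.

## Robot

A 6-joint arm with a two-finger parallel gripper is mounted at the origin on the work surface. World frame = base frame: x ahead of the robot, y to its left, z up, the work surface at z = 0. Lengths are in m, angles in rad, forces in N, time in s.
With the tool pointing down it reaches from about 0.15 to 0.775 m from the base axis. Payload 6.1 kg.
Tool frame: the origin (TCP) lies between the finger pads; the fingertips stand 14 mm ahead of it and the grasp point (between the pads) lies 5 mm behind it (tip_reach is the distance from the TCP to the fingertips, in m); z points along the fingers, y is the direction in which the jaws open and shut (so a half turn about z gives the same grasp; the last joint's range is limited). The gripper opens to 85 mm and grips with 20 to 120 N. Pads are 22 mm wide; open, the fingers measure 114 mm over their backs; the gripper's body (76 mm by 85 mm) begins 54 mm behind the grasp point. The pads swing forward as they close: fully open they stand 13 mm farther back than shut.
Start: joints at [-1.289, 0.126, -0.04, 1.405, 0, 1.571], TCP at [0.146, -0.504, 0.222] pointing down, gripper open.
Joint ranges: [-2.72, 2.72], [-0.95, 1.95], [-1.27, 1.35], [-1.78, 2.02], [-1.46, 1.47], [-3.14, 3.14]. Speed limits (rad/s): [2.39, 2.39, 3.01, 3.14, 3.14, 3.14].

## Interface

Orientations are given as a 3x3 rotation matrix whose columns are the frame's x, y, z axes.
In Python, from bench import * gives the robot as it stands.
- The arm moves only by the tool apply_moves, never from a script. Its argument "steps" is a list of rows, each an object of numbers: "rx", "ry", "rz": the turn, a rotation vector about the tool's x, y, z as a fraction of full scale; "tx", "ty", "tz": the shift along the tool's x, y, z as a fraction of full scale; "grip": the closure, from -1 (fully open) to 1 (shut). In form: [{"rx": .., "ry": .., "rz": .., "tx": .., "ty": .., "tz": .., "grip": ..}, ...]. A call has 1 to 5 rows; each row is the pose to reach, as a shift and turn from the pose commanded when the call began, along the tool's axes at that moment; what a row does not reach only later rows make up. Full scale, the value 1, is 0.15 m for a shift and 60 degrees for a turn. A row lasts 1/8 s, in which the tool goes at most 62.5 mm and 10.7 degrees, less where a joint would pass 70% of its speed; a pose out of reach is approached as far as the arm can. A call with a number of a shift or a turn outside -1 to 1 is refused whole. A call with a gripper value outside its range is refused whole. The fingers move at their own pace and stop on an object; "newtons" is the grip in N (left out, the last holds). Time passes only in rows, so rows that repeat a pose let the fingers close. It gives the time, the measured TCP pose, the force and the opening at its end, in the units of the state.
- read_state(): the state, without advancing time (a new reading comes with each control period).
- camera(name): name is "side" or "top" or "wrist"; returns a dict with "color" (480x640x3 uint8, blue, green, red), "fx", "fy", "cx", "cy" (pixels), "k1" (the pictures are not rectified: a ray, as slopes to the right and down, at radius r is drawn at 1 + k1 r^2 times it, then the intrinsics apply), "origin" and "attitude" of the camera in the world; the wrist camera has in their place "mount" (4x4, takes a point from camera to tool coordinates, whose origin is the TCP and whose axes are the flange's). Camera axes: x right, y up, looking along -z (the intrinsics and any distortion apply to the point x, -y, -z); pixel columns grow to the right and rows downward; lengths in m; the calibration is good to about 2 mm. A picture is of the moment at which its call begins: read the wrist's pose just before it. There is no depth.
- job_done(): hands the job in, once; it reports no verdict.
The state is a dict: "time_s": time; "joint_positions": joint angles; "qvel": joint speeds; "tau": joint torques, N m; "position": TCP position; "tool_rot": TCP orientation; "wrist_force": force on the tool from outside, world axes, zero at the start; "ft_torque": the same for the moment, N m; "opening": opening from 0.0 (shut) to 1.0 (fully open).
Only numpy, scipy, OpenCV 4.12 (cv2) and the standard library are available. Lean on these libraries where they do the work, as an engineer would, in place of code of your own. Each camera call takes 0.05 s, during which the arm holds its last target.

## Working session

There is one attempt and no reset: what is moved stays moved. The work goes in short steps, Python scripts to look and compute and a tool call to move; the robot and the scene stay as the last step left them, time stands still between calls to the robot, and variables do not carry over. Pictures are saved under pics/ and viewed, and the job is handed in when it is done.

Besides the shell and the picture viewer there is one more tool, called after "Request:" as name(argument=value, ...), one argument or row to a line, values as JSON. apply_moves: Moves the arm, as the interface text tells. Shift numbers are shares of 0.15 m and turn numbers shares of 60 degrees, none past 1 either way. Its arguments: {"type":"object","properties":{"steps":{"type":"array","items":{"type":"object","properties":{"rx":{"type":"number"},"ry":{"type":"number"},"rz":{"type":"number"},"tx":{"type":"number"},"ty":{"type":"number"},"tz":{"type":"number"},"grip":{"type":"number"}}}},"newtons":{"type":"number"}},"required":["steps"]}

```bash
ls; mkdir -p pics; python3 - <<'E'
from bench import *
import cv2,numpy as np
s=read_state()
print({k:np.round(v,3).tolist() for k,v in s.items()})
for n in ["side","top","wrist"]:
    c=camera(n); cv2.imwrite(f"pics/{n}0.png",c["color"])
    print(n,{k:(np.round(v,4).tolist()) for k,v in c.items() if k!="color"})
E
```

```text
pics
{'time_s': 0.0, 'joint_positions': [-1.289, 0.126, -0.041, 1.405, 0.0, 1.571], 'qvel': [0.0, 0.001, 0.001, 0.0, 0.0, -0.0], 'tau': [-0.001, -43.592, 35.292, 0.017, 0.0, -0.0], 'position': [0.146, -0.504, 0.222], 'tool_rot': [[0.961, 0.278, -0.0], [0.278, -0.961, 0.002], [0.0, -0.002, -1.0]], 'wrist_force': [0.37, 0.658, 0.563], 'ft_torque': [-0.003, -0.005, 0.031], 'opening': 0.998}
side {'fx': 445.7372, 'fy': 445.7372, 'cx': 317.1559, 'cy': 240.8139, 'k1': -0.0918, 'origin': [0.3643, 0.9714, 0.8359], 'attitude': [[-0.9898, 0.0831, -0.1154], [-0.1417, -0.5131, 0.8465], [0.0112, 0.8543, 0.5197]]}
top {'fx': 503.7222, 'fy': 503.7222, 'cx': 316.3534, 'cy': 238.069, 'k1': -0.1166, 'origin': [0.3147, -0.1757, 1.3045], 'attitude': [[0.0024, 0.9813, -0.1927], [-1.0, 0.0026, 0.0006], [0.0011, 0.1927, 0.9813]]}
wrist {'fx': 356.8126, 'fy': 356.8126, 'cx': 323.695, 'cy': 240.699, 'k1': -0.0566, 'mount': [[0.0006, 0.965, 0.2622, 0.0661], [1.0, -0.0005, -0.0005, -0.0003], [-0.0003, 0.2622, -0.965, -0.1508], [0.0, 0.0, 0.0, 1.0]]}
```

View pics/top0.png

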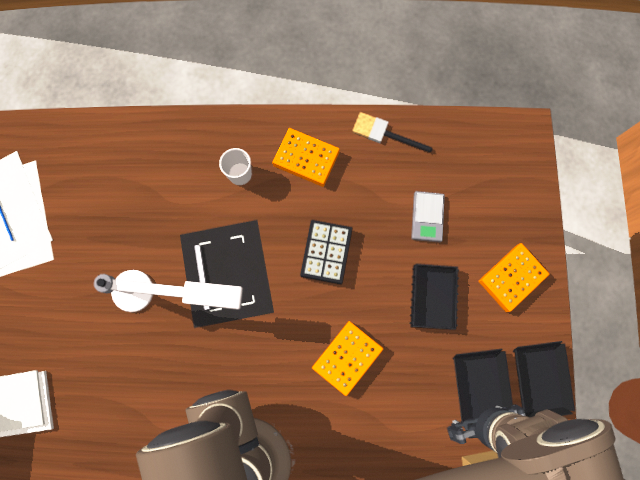

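View pics/side0.png

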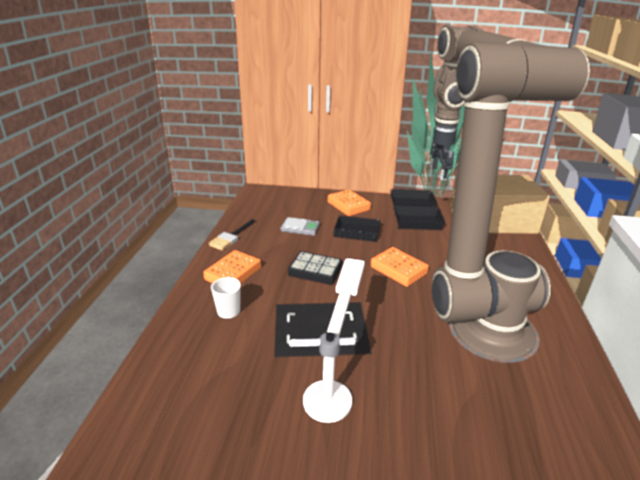

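The top view holds one black block with six windows at px (327,251). What could be mistaken for it:
- the orange look-alikes at (306,157), (348,358) and (515,278)
- the black tray at (435,297)
- the two dark trays at (483,385) and (543,378)

I choose (327,251). The mat is at (227,273) with the rail at (203,275). The lamp foot is at (132,291) and its head at (212,294). Next I'll measure these and check a crop.

```bash
cat > h.py <<'E'
import numpy as np, cv2
def ray(c,uv):
    K=np.array([[c["fx"],0,c["cx"]],[0,c["fy"],c["cy"]],[0,0,1.]])
    p=cv2.undistortPoints(np.array(uv,float).reshape(-1,1,2),K,np.array([c["k1"],0,0,0.]),).reshape(-1,2)
    d=np.c_[p[:,0],-p[:,1],-np.ones(len(p))]
    return d@np.array(c["attitude"]).T
def onplane(c,uv,z):
    d=ray(c,uv);o=np.array(c["origin"])
    return o+d*((z-o[2])/d[:,2])[:,None]
def pix(c,P):
    A=np.array(c["attitude"]);q=(np.atleast_2d(P)-np.array(c["origin"]))@A
    K=np.array([[c["fx"],0,c["cx"]],[0,c["fy"],c["cy"]],[0,0,1.]])
    q=q*[1,-1,-1]
    return cv2.projectPoints(q.reshape(-1,1,3),np.zeros(3),np.zeros(3),K,np.array([c["k1"],0,0,0.]))[0].reshape(-1,2)
E
python3 - <<'E'
from bench import *
from h import *
c=camera("top"); im=c["color"]
cr=im[200:345,80:380]; cv2.imwrite("pics/crop0.png",cv2.resize(cr,None,fx=2.6,fy=2.6,interpolation=cv2.INTER_CUBIC))
hsv=cv2.cvtColor(im,cv2.COLOR_BGR2HSV)
dark=((hsv[...,2]<75)&(hsv[...,1]<90)).astype(np.uint8)*255
cv2.imwrite("pics/dark0.png",dark[200:345,80:380])
# block: dark + windows, filled contour
reg=np.zeros_like(dark); reg[212:292,295:358]=dark[212:292,295:358]
cs,_=cv2.findContours(reg,cv2.RETR_EXTERNAL,cv2.CHAIN_APPROX_NONE)
b=max(cs,key=cv2.contourArea); print("block",cv2.minAreaRect(b),cv2.contourArea(b))
print(np.round(onplane(c,cv2.boxPoints(cv2.minAreaRect(b)),0.032),4))
E
```

```text
block ((325.948974609375, 251.67575073242188), (42.60888671875, 57.79513168334961), 10.491477012634277) 2344.5
[[ 0.4657 -0.1346  0.032 ]
 [ 0.6139 -0.1606  0.032 ]
 [ 0.5936 -0.2691  0.032 ]
 [ 0.4462 -0.2409  0.032 ]]
```

View pics/crop0.png

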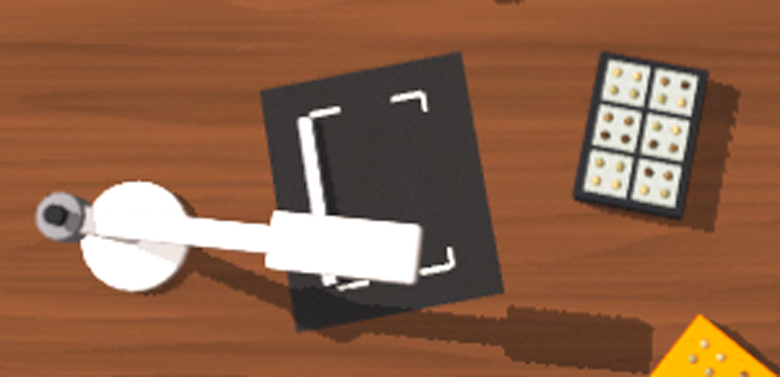

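View pics/dark0.png

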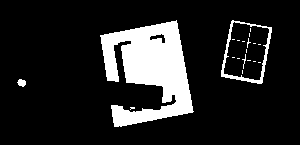

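The crop confirms the choice: a black block with six pale windows at crop px (640,135). The mat's corners are at crop (262,91), (461,53), (503,292) and (297,330), and its rail is on the left.

```bash
python3 - <<'E'
from bench import *
from h import *
from scipy.optimize import least_squares
c=camera("top"); im=c["color"]
hsv=cv2.cvtColor(im,cv2.COLOR_BGR2HSV)
dark=((hsv[...,2]<75)&(hsv[...,1]<90)).astype(np.uint8)*255
reg=np.zeros_like(dark); reg[210:335,170:285]=dark[210:335,170:285]
reg=cv2.morphologyEx(reg,cv2.MORPH_OPEN,np.ones((3,3)))
cs,_=cv2.findContours(reg,cv2.RETR_EXTERNAL,cv2.CHAIN_APPROX_NONE)
h=cv2.convexHull(np.vstack([k for k in cs if cv2.contourArea(k)>100]))
W=onplane(c,h.reshape(-1,2),0)[:,:2].astype(np.float32)
r=cv2.minAreaRect(W); B=cv2.boxPoints(r); print("mat",r,np.round(B,4).tolist())
cen=np.array(r[0])
# long-edge direction
e=[B[1]-B[0],B[2]-B[1]]; l=max(e,key=np.linalg.norm); l=l*np.sign(l[0]); th=np.arctan2(l[1],l[0])
print("cen",cen,"th",th)
ex=np.array([np.cos(th),np.sin(th)]);ey=np.array([-ex[1],ex[0]])
# marks check: predicted corners vs picture
P=[np.r_[cen+ex*a+ey*b,0] for a,b in [(125,105),(125,-105),(-125,-105),(-125,105)] for a,b in [(a/1e3,b/1e3)]]
print("crop px of mat corners",((pix(c,P)-[80,200])*2.6).round(0).tolist())
hin=cen+ey*.25; print("hinge",hin, "px",pix(c,[np.r_[hin,.18]]))
# lamp head: white at z=.18
wh=((hsv[...,2]>190)&(hsv[...,1]<40)).astype(np.uint8)*255
reg=np.zeros_like(wh); reg[276:312,180:248]=wh[276:312,180:248]
reg=cv2.morphologyEx(reg,cv2.MORPH_OPEN,np.ones((9,9)))
cs,_=cv2.findContours(reg,cv2.RETR_EXTERNAL,cv2.CHAIN_APPROX_NONE)
k=max(cs,key=cv2.contourArea); r=cv2.minAreaRect(k); print("head",r)
hp=onplane(c,[r[0]],.189)[0]; print(hp, np.linalg.norm(hp[:2]-hin))
v=hp[:2]-hin; print("lamp", np.arctan2(v@ex, -(v@ey)))
bl=onplane(c,[[325.95,251.68]],.032)[0,:2]; d=bl-cen; print("block in mat",d@ex,d@ey)
# tray etc
for n,p in dict(cup=(237,168),tray=(435,297),scale=(428,217),orange1=(306,157),orange2=(348,358)).items(): print(n,onplane(c,[p],.03)[0].round(3))
E
```

```text
mat ((0.47761064767837524, 0.06050916016101837), (0.24816849827766418, 0.20896287262439728), 11.27504825592041) [[0.33550000190734863, 0.1386999934911728], [0.37630000710487366, -0.06620000302791595], [0.619700014591217, -0.01769999973475933], [0.5788999795913696, 0.18719999492168427]]
cen [0.47761065 0.06050916] th 0.19678673
crop px of mat corners [[259.0, 90.0], [460.0, 51.0], [503.0, 292.0], [295.0, 332.0]]
hinge [0.42873088 0.30568413] px [[105.22464829 283.36133429]]
head ((209.87196350097656, 294.1524353027344), (60.95820999145508, 22.859329223632812), 6.340191841125488)
[0.40604288 0.05992278 0.189     ] 0.2468063742518223
lamp -0.28884297738089343
block in mat -0.0006985554513133932 -0.2667326466194226
cup [0.755 0.035 0.03 ]
tray [ 0.413 -0.478  0.03 ]
scale [ 0.622 -0.469  0.03 ]
orange1 [ 0.786 -0.148  0.03 ]
orange2 [ 0.262 -0.256  0.03 ]
```

```bash
cat > nx.py <<'E'
from bench import *
import numpy as np,sys
from scipy.spatial.transform import Rotation as Ro
def nxt(p,yaw):
    s=read_state();R=np.array(s["tool_rot"])
    T=np.array([[np.cos(yaw),np.sin(yaw),0],[np.sin(yaw),-np.cos(yaw),0],[0,0,-1]])
    t=R.T@(np.array(p)-s["position"])/.15
    r=Ro.from_matrix(R.T@T).as_rotvec()/np.radians(60)
    print("t %.3f pos %s yaw %.3f F %s j %s"%(s["time_s"],np.round(s["position"],4),np.arctan2(R[1,0],R[0,0]),np.round(s["wrist_force"],1),np.round(s["joint_positions"],2)))
    print("shift",t.round(3),"turn",r.round(3))
a=list(map(float,sys.argv[1:])); nxt(a[:3],a[3])
E
python3 nx.py .34 .17 .26 1.768; python3 nx.py .21 -.37 .26 1.1
```

```text
t 0.250 pos [ 0.1459 -0.5041  0.2219] yaw 0.282 F [ 0.1 -0.5 -0.3] j [-1.29  0.13 -0.04  1.41  0.    1.57]
shift [ 2.492 -3.957 -0.251] turn [-1.000e-03 -1.000e-03 -1.419e+00]
t 0.250 pos [ 0.1459 -0.5041  0.2219] yaw 0.282 F [ 0.1 -0.5 -0.3] j [-1.29  0.13 -0.04  1.41  0.    1.57]
shift [ 0.659 -0.74  -0.253] turn [-0.001 -0.    -0.781]
```

Request:
apply_moves(
  steps=[
    {"tx": 0.66,"ty": -0.9,"tz": -0.3,"rz": -0.78,"grip": 1},
    {"tx": 0.66,"ty": -0.9,"tz": -0.3,"rz": -0.78,"grip": 1},
    {"tx": 0.66,"ty": -0.9,"tz": -0.3,"rz": -0.78,"grip": 1},
    {"tx": 0.66,"ty": -0.9,"tz": -0.3,"rz": -0.78,"grip": 1},
    {"tx": 0.66,"ty": -0.9,"tz": -0.3,"rz": -0.78,"grip": 1},
  ],
)

```text
validation failed for argument at $.st...
```

```bash
python3 nx.py .34 .17 .26 1.768
```

```text
t 0.250 pos [ 0.1459 -0.5041  0.2219] yaw 0.282 F [ 0.1 -0.5 -0.3] j [-1.29  0.13 -0.04  1.41  0.    1.57]
shift [ 2.492 -3.957 -0.251] turn [-1.000e-03 -1.000e-03 -1.419e+00]
```

The call was refused without saying which field failed. I'll send every field in each row.

Request:
apply_moves(
  steps=[
    {"rx": 0.0,"ry": 0.0,"rz": -0.78,"tx": 0.66,"ty": -0.9,"tz": -0.3,"grip": 1.0},
    {"rx": 0.0,"ry": 0.0,"rz": -0.78,"tx": 0.66,"ty": -0.9,"tz": -0.3,"grip": 1.0},
    {"rx": 0.0,"ry": 0.0,"rz": -0.78,"tx": 0.66,"ty": -0.9,"tz": -0.3,"grip": 1.0},
    {"rx": 0.0,"ry": 0.0,"rz": -0.78,"tx": 0.66,"ty": -0.9,"tz": -0.3,"grip": 1.0},
    {"rx": 0.0,"ry": 0.0,"rz": -0.78,"tx": 0.66,"ty": -0.9,"tz": -0.3,"grip": 1.0},
  ],
)

```text
time_s: 0.88
position: [0.2039, -0.3465, 0.2678]
tool_rot: [[0.451, 0.893, 0.001], [0.893, -0.451, -0.001], [-0.001, 0.001, -1.0]]
wrist_force: [0.3, -0.2, 0.1]
opening: 0.001
```

```bash
python3 nx.py .34 .17 .26 1.768
```

```text
t 0.875 pos [ 0.2039 -0.3465  0.2678] yaw 1.103 F [ 0.3 -0.2  0.1] j [-1.04 -0.1  -0.17  1.5   0.    1.  ]
shift [ 3.483 -0.742  0.049] turn [ 0.001  0.001 -0.635]
```

Request:
apply_moves(
  steps=[
    {"rx": 0.0,"ry": 0.0,"rz": -0.64,"tx": 1.0,"ty": -0.2,"tz": 0.05,"grip": 1.0},
    {"rx": 0.0,"ry": 0.0,"rz": -0.64,"tx": 1.0,"ty": -0.2,"tz": 0.05,"grip": 1.0},
    {"rx": 0.0,"ry": 0.0,"rz": -0.64,"tx": 1.0,"ty": -0.2,"tz": 0.05,"grip": 1.0},
    {"rx": 0.0,"ry": 0.0,"rz": -0.64,"tx": 1.0,"ty": -0.2,"tz": 0.05,"grip": 1.0},
  ],
)

```text
time_s: 1.38
position: [0.2452, -0.1981, 0.26]
tool_rot: [[-0.204, 0.979, 0.001], [0.979, 0.204, -0.0], [-0.0, 0.001, -1.0]]
wrist_force: [-0.3, -0.4, 0.6]
opening: -0.002
```

```bash
python3 nx.py .34 .17 .26 1.768
```

```text
t 1.375 pos [ 0.2452 -0.1981  0.26  ] yaw 1.777 F [-0.3 -0.4  0.6] j [-0.68 -0.27 -0.32  1.52  0.    0.69]
shift [ 2.273  1.12  -0.   ] turn [0.001 0.    0.008]
```

Request:
apply_moves(
  steps=[
    {"rx": 0.0,"ry": 0.0,"rz": 0.01,"tx": 1.0,"ty": 0.5,"tz": 0.0,"grip": 1.0},
    {"rx": 0.0,"ry": 0.0,"rz": 0.01,"tx": 1.0,"ty": 0.5,"tz": 0.0,"grip": 1.0},
    {"rx": 0.0,"ry": 0.0,"rz": 0.01,"tx": 1.0,"ty": 0.5,"tz": 0.0,"grip": 1.0},
  ],
)

```text
time_s: 1.75
position: [0.2891, -0.0363, 0.26]
tool_rot: [[-0.187, 0.982, 0.001], [0.982, 0.187, 0.0], [-0.0, 0.001, -1.0]]
wrist_force: [1.0, -0.4, 0.1]
opening: 0.001
```

Request:
apply_moves(
  steps=[
    {"rx": 0.0,"ry": 0.0,"rz": 0.0,"tx": 1.0,"ty": 0.5,"tz": 0.0,"grip": 1.0},
    {"rx": 0.0,"ry": 0.0,"rz": 0.0,"tx": 1.0,"ty": 0.5,"tz": 0.0,"grip": 1.0},
    {"rx": 0.0,"ry": 0.0,"rz": 0.0,"tx": 1.0,"ty": 0.5,"tz": 0.0,"grip": 1.0},
  ],
)

```text
time_s: 2.12
position: [0.3348, 0.1259, 0.2598]
tool_rot: [[-0.189, 0.982, 0.001], [0.982, 0.189, 0.0], [0.0, 0.001, -1.0]]
wrist_force: [0.8, -0.1, -0.4]
opening: -0.002
```

```bash
python3 nx.py .35 .17 .155 1.768
```

```text
t 2.125 pos [0.3348 0.1259 0.2598] yaw 1.761 F [ 0.8 -0.1 -0.4] j [ 0.36 -0.19 -0.26  1.5   0.    1.74]
shift [0.27  0.155 0.699] turn [ 0.001 -0.    -0.007]
```

Request:
apply_moves(
  steps=[
    {"rx": 0.0,"ry": 0.0,"rz": 0.0,"tx": 0.27,"ty": 0.1,"tz": 0.0,"grip": 1.0},
    {"rx": 0.0,"ry": 0.0,"rz": 0.0,"tx": 0.27,"ty": 0.1,"tz": 0.7,"grip": 1.0},
    {"rx": 0.0,"ry": 0.0,"rz": 0.0,"tx": 0.27,"ty": 0.1,"tz": 0.7,"grip": 1.0},
    {"rx": 0.0,"ry": 0.0,"rz": 0.0,"tx": 0.27,"ty": 0.1,"tz": 0.7,"grip": 1.0},
  ],
)

```text
time_s: 2.62
position: [0.3397, 0.165, 0.1522]
tool_rot: [[-0.187, 0.982, -0.006], [0.982, 0.187, -0.003], [-0.002, -0.006, -1.0]]
wrist_force: [-0.6, -0.6, 0.4]
opening: -0.001
```

```bash
python3 - <<'E'
from bench import *
from h import *
for n in ["top","side"]:
    c=camera(n)["color"]; c=c[180:360,40:340] if n=="top" else c[200:430,200:500]
    cv2.imwrite(f"pics/{n}1.png",cv2.resize(c,None,fx=2,fy=2))
E
python3 nx.py .5 .2 .155 1.768
python3 - <<'E'
import numpy as np
th=.197;ex=np.array([np.cos(th),np.sin(th)]);ey=np.array([-ex[1],ex[0]]);h=np.array([.4287,.3057])
for a in np.arange(-.3,1.01,.2):
    d=-ey*np.cos(a)+ex*np.sin(a); n=-(ex*np.cos(a)+ey*np.sin(a))  # trailing side
    print(round(a,2),(h+.14*d).round(3),"tcp",(h+.14*d+.028*n).round(3))
E
```

```text
t 2.725 pos [0.3423 0.166  0.156 ] yaw 1.758 F [0.1 1.4 0.2] j [ 0.45 -0.14 -0.45  1.26  0.    1.83]
shift [0.027 1.075 0.008] turn [ 0.001 -0.    -0.009]
-0.3 [0.414 0.166] tcp [0.386 0.169]
-0.1 [0.442 0.166] tcp [0.414 0.164]
0.1 [0.47  0.172] tcp [0.443 0.164]
0.3 [0.495 0.183] tcp [0.471 0.169]
0.5 [0.519 0.198] tcp [0.497 0.18 ]
0.7 [0.538 0.218] tcp [0.521 0.196]
0.9 [0.553 0.242] tcp [0.541 0.217]
```

View pics/top1.png

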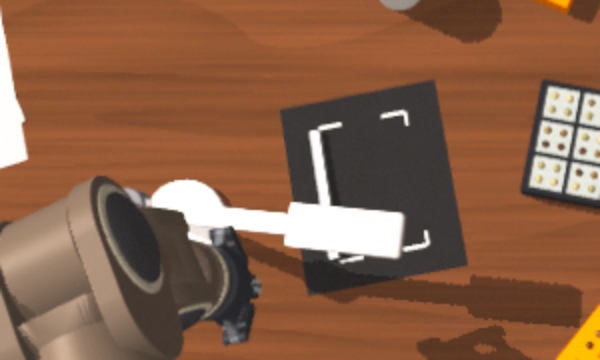

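View pics/side1.png

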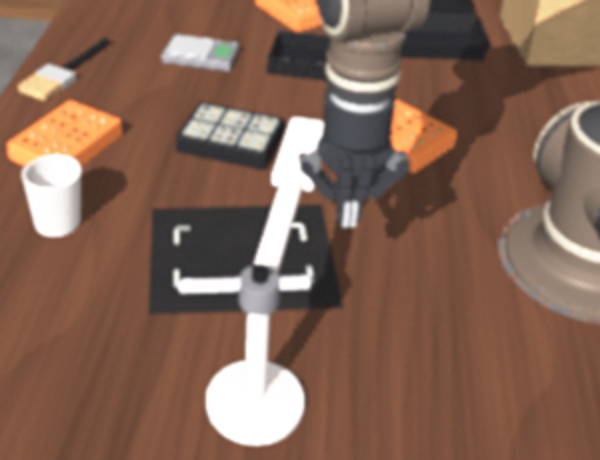

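Request:
apply_moves(
  steps=[
    {"rx": 0.0,"ry": 0.0,"rz": 0.0,"tx": 0.0,"ty": 0.1,"tz": -0.1,"grip": 1.0},
    {"rx": 0.0,"ry": 0.0,"rz": 0.0,"tx": -0.03,"ty": 0.3,"tz": -0.1,"grip": 1.0},
    {"rx": 0.0,"ry": 0.0,"rz": 0.0,"tx": -0.07,"ty": 0.5,"tz": -0.1,"grip": 1.0},
    {"rx": 0.0,"ry": 0.0,"rz": 0.0,"tx": -0.11,"ty": 0.68,"tz": -0.1,"grip": 1.0},
    {"rx": 0.0,"ry": 0.0,"rz": 0.0,"tx": -0.14,"ty": 0.85,"tz": -0.1,"grip": 1.0},
  ],
)

```text
time_s: 3.35
position: [0.4731, 0.1693, 0.1725]
tool_rot: [[-0.186, 0.983, 0.003], [0.983, 0.186, 0.002], [0.001, 0.003, -1.0]]
wrist_force: [-1.8, 0.2, 1.1]
opening: -0.002
```

```bash
python3 nx.py .521 .196 .17 1.768;python3 nx.py .552 .233 .17 1.768; python3 - <<'E'
from bench import *
from h import *
for n in ["top"]:
    c=camera(n)["color"]; c=c[180:360,40:340] if n=="top" else c[200:430,200:500]
    cv2.imwrite(f"pics/{n}2.png",cv2.resize(c,None,fx=2,fy=2))
E
```

```text
t 3.350 pos [0.4731 0.1693 0.1725] yaw 1.758 F [-1.8  0.2  1.1] j [ 0.34  0.09 -0.19  1.29  0.    1.73]
shift [0.116 0.347 0.018] turn [ 0.003 -0.001 -0.01 ]
t 3.350 pos [0.4731 0.1693 0.1725] yaw 1.758 F [-1.8  0.2  1.1] j [ 0.34  0.09 -0.19  1.29  0.    1.73]
shift [0.32  0.595 0.019] turn [ 0.003 -0.001 -0.01 ]
```

View pics/top2.png

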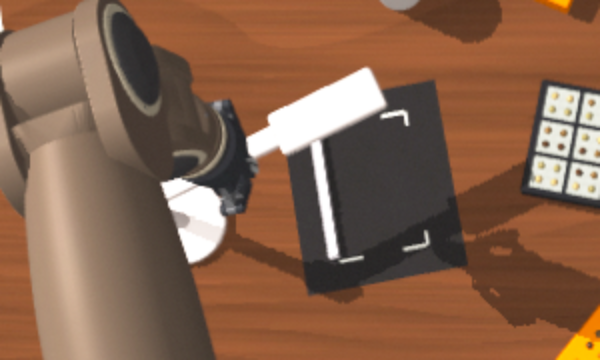

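The lamp is swinging as planned, with its head now around crop (325,110). I'll continue past 0.9 rad.

Request:
apply_moves(
  steps=[
    {"rx": 0.0,"ry": 0.0,"rz": 0.0,"tx": 0.05,"ty": 0.15,"tz": 0.02,"grip": 1.0},
    {"rx": 0.0,"ry": 0.0,"rz": 0.0,"tx": 0.12,"ty": 0.33,"tz": 0.02,"grip": 1.0},
    {"rx": 0.0,"ry": 0.0,"rz": 0.0,"tx": 0.22,"ty": 0.48,"tz": 0.02,"grip": 1.0},
    {"rx": 0.0,"ry": 0.0,"rz": 0.0,"tx": 0.32,"ty": 0.6,"tz": 0.02,"grip": 1.0},
    {"rx": 0.0,"ry": 0.0,"rz": 0.0,"tx": 0.38,"ty": 0.67,"tz": 0.02,"grip": 1.0},
  ],
)

```text
time_s: 4.03
position: [0.5605, 0.2445, 0.1687]
tool_rot: [[-0.186, 0.982, 0.002], [0.982, 0.186, 0.001], [0.0, 0.002, -1.0]]
wrist_force: [-0.3, -1.1, 1.0]
opening: -0.001
```

```bash
python3 nx.py .552 .233 .17 1.768; python3 - <<'E'
from bench import *
from h import *
for n in ["top","side"]:
    c=camera(n)["color"]; c=c[130:330,40:340] if n=="top" else c[200:430,200:500]
    cv2.imwrite(f"pics/{n}3.png",cv2.resize(c,None,fx=2,fy=2))
E
```

```text
t 4.025 pos [0.5605 0.2445 0.1687] yaw 1.758 F [-0.3 -1.1  1. ] j [ 0.41  0.29  0.05  1.33 -0.    1.79]
shift [-0.065 -0.07  -0.009] turn [ 0.002 -0.    -0.009]
```

View pics/top3.png

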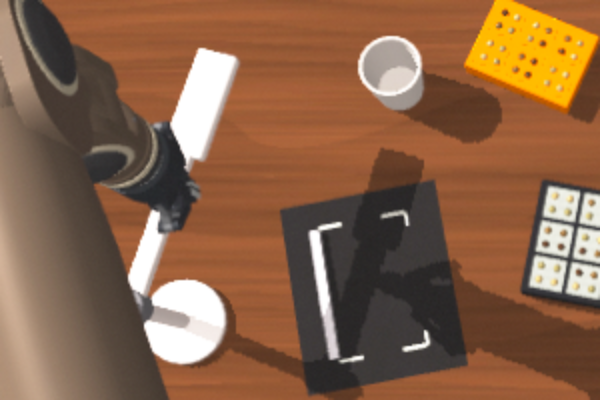

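View pics/side3.png

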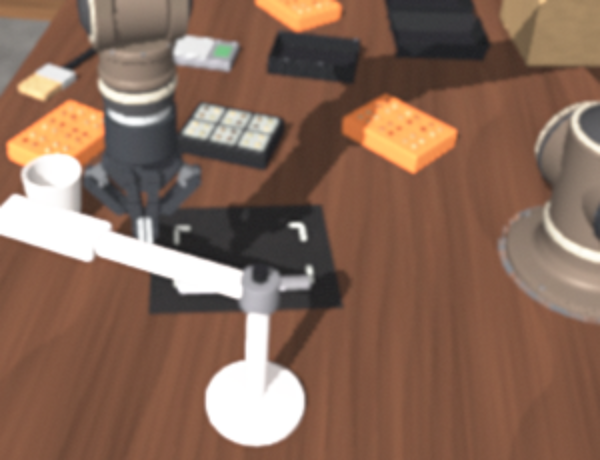

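The lamp is now well clear: head at crop (205,105), arm to the left of the mat. I'll back off, rise, and measure the lamp angle and the mat again with the lamp out of the way.

Request:
apply_moves(
  steps=[
    {"rx": 0.0,"ry": 0.0,"rz": 0.0,"tx": -0.25,"ty": -0.35,"tz": 0.0,"grip": 1.0},
    {"rx": 0.0,"ry": 0.0,"rz": 0.0,"tx": -0.5,"ty": -0.45,"tz": -0.3,"grip": 1.0},
    {"rx": 0.0,"ry": 0.0,"rz": 0.0,"tx": -0.9,"ty": -0.4,"tz": -0.6,"grip": 1.0},
    {"rx": 0.0,"ry": 0.0,"rz": 0.0,"tx": -1.0,"ty": -0.4,"tz": -0.6,"grip": 1.0},
    {"rx": 0.0,"ry": 0.0,"rz": 0.0,"tx": -1.0,"ty": -0.4,"tz": -0.6,"grip": 1.0},
  ],
)

```text
time_s: 4.75
position: [0.5285, 0.0834, 0.2585]
tool_rot: [[-0.183, 0.983, 0.003], [0.983, 0.183, 0.0], [-0.0, 0.003, -1.0]]
wrist_force: [0.4, 0.7, -1.0]
opening: 0.005
```

```bash
python3 nx.py .512 -.30 .2 1.39
```

```text
t 4.750 pos [0.5285 0.0834 0.2585] yaw 1.755 F [ 0.4  0.7 -1. ] j [ 0.16  0.15  0.06  1.48 -0.    1.54]
shift [-2.493 -0.578  0.389] turn [ 0.003 -0.     0.348]
```

Request:
apply_moves(
  steps=[
    {"rx": 0.0,"ry": 0.0,"rz": 0.0,"tx": -1.0,"ty": -0.2,"tz": 0.0,"grip": -1.0},
    {"rx": 0.0,"ry": 0.0,"rz": 0.0,"tx": -1.0,"ty": -0.2,"tz": 0.0,"grip": -1.0},
    {"rx": 0.0,"ry": 0.0,"rz": 0.0,"tx": -1.0,"ty": -0.2,"tz": 0.0,"grip": -1.0},
  ],
)

```text
time_s: 5.12
position: [0.5259, -0.0694, 0.2565]
tool_rot: [[-0.185, 0.983, -0.001], [0.983, 0.185, 0.0], [0.0, -0.001, -1.0]]
wrist_force: [0.7, 0.1, -0.1]
opening: 0.636
```

Request:
apply_moves(
  steps=[
    {"rx": 0.0,"ry": 0.0,"rz": 0.35,"tx": -1.0,"ty": -0.3,"tz": 0.0,"grip": -1.0},
    {"rx": 0.0,"ry": 0.0,"rz": 0.35,"tx": -1.0,"ty": -0.3,"tz": 0.0,"grip": -1.0},
    {"rx": 0.0,"ry": 0.0,"rz": 0.35,"tx": -1.0,"ty": -0.3,"tz": 0.0,"grip": -1.0},
  ],
)

```text
time_s: 5.5
position: [0.5096, -0.2251, 0.2563]
tool_rot: [[0.181, 0.983, -0.001], [0.983, -0.181, 0.0], [0.0, -0.001, -1.0]]
wrist_force: [-0.6, 0.8, -0.4]
opening: 0.999
```

```bash
python3 nx.py .512 -.30 .12 1.39;  python3 - <<'E'
from bench import *
from h import *
c=camera("top"); im=c["color"]
cv2.imwrite("pics/top4.png",cv2.resize(im[120:345,60:400],None,fx=2.2,fy=2.2,interpolation=cv2.INTER_CUBIC))
s=read_state(); w=camera("wrist"); cv2.imwrite("pics/w4.png",w["color"])
hsv=cv2.cvtColor(im,cv2.COLOR_BGR2HSV)
dark=((hsv[...,2]<75)&(hsv[...,1]<90)).astype(np.uint8)*255
reg=np.zeros_like(dark); reg[210:335,170:285]=dark[210:335,170:285]
reg=cv2.morphologyEx(reg,cv2.MORPH_OPEN,np.ones((3,3)))
cs,_=cv2.findContours(reg,cv2.RETR_EXTERNAL,cv2.CHAIN_APPROX_NONE)
print([cv2.contourArea(k) for k in cs])
h=cv2.convexHull(np.vstack([k for k in cs if cv2.contourArea(k)>100]))
q=cv2.approxPolyDP(h,6,True).reshape(-1,2); print(q.tolist())
W=onplane(c,h.reshape(-1,2),0)[:,:2].astype(np.float32); r=cv2.minAreaRect(W); print("mat",r)
wh=((hsv[...,2]>190)&(hsv[...,1]<40)).astype(np.uint8)*255
reg=np.zeros_like(wh); reg[140:225,110:175]=wh[140:225,110:175]
reg=cv2.morphologyEx(reg,cv2.MORPH_OPEN,np.ones((9,9)))
cs,_=cv2.findContours(reg,cv2.RETR_EXTERNAL,cv2.CHAIN_APPROX_NONE)
k=max(cs,key=cv2.contourArea); r=cv2.minAreaRect(k); print("head",r); hp=onplane(c,[r[0]],.189)[0]; 
hin=np.array([.4287,.3057]);ex=np.array([.9807,.1955]);ey=np.array([-.1955,.9807]);v=hp[:2]-hin
print(hp,np.linalg.norm(v),"lamp",np.arctan2(v@ex,-(v@ey)))
# marks & rail at z=0
reg=np.zeros_like(wh); reg[225:318,185:262]=wh[225:318,185:262]
cs,_=cv2.findContours(reg,cv2.RETR_EXTERNAL,cv2.CHAIN_APPROX_NONE)
for k in cs:
    if cv2.contourArea(k)>5:
        b=cv2.minAreaRect(k); print(b, onplane(c,cv2.boxPoints(b),0)[:,:2].round(4).tolist())
E
```

```text
t 5.500 pos [ 0.5096 -0.2251  0.2563] yaw 1.389 F [-0.6  0.8 -0.4] j [-0.42  0.19  0.11  1.49 -0.    1.34]
shift [-0.488  0.107  0.908] turn [-0.001 -0.    -0.001]
[6681.5]
[[256, 221], [265, 276], [246, 317], [194, 326], [181, 235]]
mat ((0.4783124327659607, 0.060989223420619965), (0.24900811910629272, 0.2089211642742157), 11.463591575622559)
head ((136.39999389648438, 183.3000030517578), (19.922351837158203, 60.399505615234375), 18.434947967529297)
[0.66349256 0.24593719 0.189     ] 0.24227905661986784 lamp 1.1247864741356517
((248.74134826660156, 301.89654541015625), (5.979275226593018, 14.200778007507324), 48.36646270751953) [[0.3957, 0.0166], [0.4202, -0.0104], [0.4087, -0.021], [0.3843, 0.006]]
((201.56605529785156, 274.3201599121094), (14.902249336242676, 67.1207046508789), 1.7357046604156494) [[0.3862, 0.1425], [0.5633, 0.1451], [0.5622, 0.1051], [0.3854, 0.1034]]
```

View pics/top4.png

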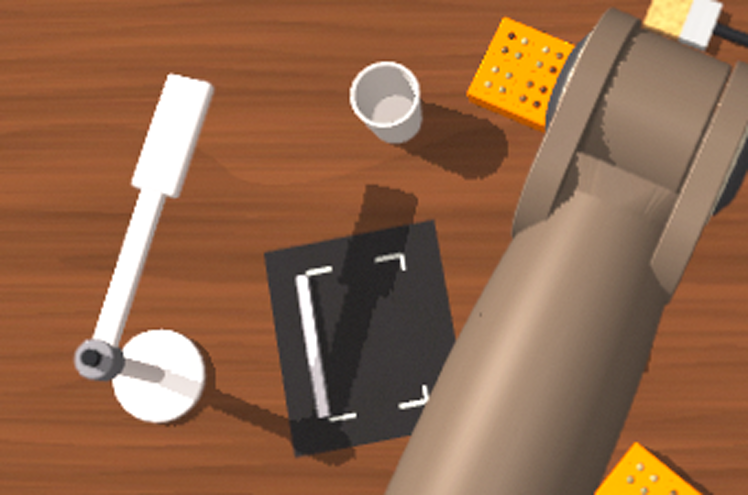

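View pics/w4.png

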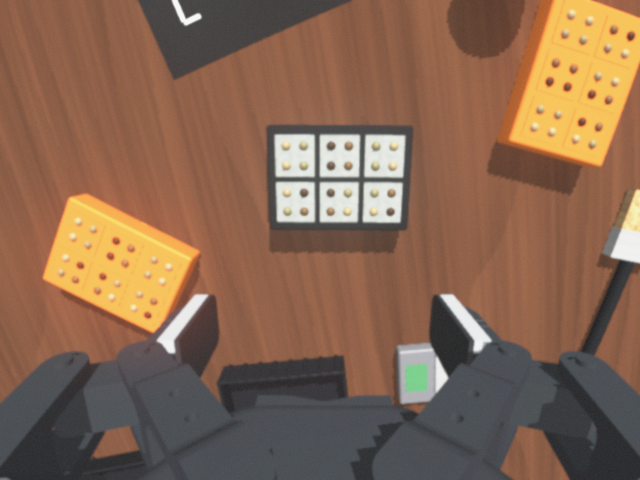

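Lamp is at 1.12 rad and clear of the mat. The wrist view shows the block at (268–412, 126–229), squared up to the tool, with the mat corner at (177,78). Next is the block's pose from the wrist view and a mat check from the painted marks.

```bash
cat >> h.py <<'E'
def wristcam(s,w):
    M=np.array(w["mount"]);R=np.array(s["tool_rot"]);w=dict(w)
    w["attitude"]=R@M[:3,:3]; w["origin"]=np.array(s["position"])+R@M[:3,3]; return w
TH=.199; CEN=np.array([.478,.0607])
EX=np.array([np.cos(TH),np.sin(TH)]);EY=np.array([-EX[1],EX[0]])
def tomat(p): d=np.atleast_2d(p)[:,:2]-CEN; return np.c_[d@EX,d@EY]
E
python3 - <<'E'
from bench import *
from h import *
s=read_state();w=wristcam(s,camera("wrist"));im=w["color"]
hsv=cv2.cvtColor(im,cv2.COLOR_BGR2HSV)
dark=((hsv[...,2]<60)&(hsv[...,1]<110)).astype(np.uint8)*255
reg=np.zeros_like(dark); reg[115:240,255:425]=dark[115:240,255:425]
cs,_=cv2.findContours(reg,cv2.RETR_EXTERNAL,cv2.CHAIN_APPROX_NONE);k=max(cs,key=cv2.contourArea)
q=cv2.approxPolyDP(cv2.convexHull(k),5,True).reshape(-1,2);print(q.tolist())
print(cv2.minAreaRect(k))
P=onplane(w,q,.032)[:,:2];print(P.round(4).tolist())
r=cv2.minAreaRect(onplane(w,cv2.convexHull(k).reshape(-1,2),.032)[:,:2].astype(np.float32)); print(r, "mat",tomat(r[0]))
t=camera("top")
m=np.array([[404,253],[428,402],[303,273],[330,420]])/2.2+[60,120]
print("marks",tomat(onplane(t,m,0)).round(4).tolist())
E
```

```text
Traceback (most recent call last):
ValueError: max() iterable argument is empty
```

```bash
python3 - <<'E'
from bench import *
from h import *
s=read_state();w=wristcam(s,camera("wrist"));im=w["color"]
print(im[128:134,300].tolist(), im[178,270].tolist(), im[260,330].tolist())
dark=(im.max(2)<68).astype(np.uint8)*255
reg=np.zeros_like(dark); reg[115:240,255:425]=dark[115:240,255:425]
cs,_=cv2.findContours(reg,cv2.RETR_EXTERNAL,cv2.CHAIN_APPROX_NONE);k=max(cs,key=cv2.contourArea)
q=cv2.approxPolyDP(cv2.convexHull(k),5,True).reshape(-1,2);print(q.tolist())
P=onplane(w,q,.032)[:,:2];print(P.round(4).tolist())
r=cv2.minAreaRect(onplane(w,cv2.convexHull(k).reshape(-1,2),.032)[:,:2].astype(np.float32)); print(r, "mat",tomat(r[0]))
t=camera("top")
m=np.array([[404,253],[428,402],[303,273],[330,420]])/2.2+[60,120]
print("marks",tomat(onplane(t,m,0)).round(4).tolist())
E
```

```text
[[72, 92, 127], [72, 80, 102], [74, 77, 83], [73, 73, 78], [74, 74, 76], [75, 74, 77]] [70, 69, 74] [75, 98, 143]
[[403, 229]]
[[0.59, -0.2611]]
((0.588154673576355, -0.26229217648506165), (0.004008800722658634, 0.002502462361007929), 8.889909744262695) mat [[ 0.04412869 -0.33839423]]
marks [[0.0898, -0.0637], [-0.0917, -0.0611], [0.0895, 0.0605], [-0.0905, 0.0562]]
```

```bash
cat >> h.py <<'E'
def block_wrist(s,w,box):
    w=wristcam(s,w);im=w["color"];hsv=cv2.cvtColor(im,cv2.COLOR_BGR2HSV)
    dark=((hsv[...,1]<60)).astype(np.uint8)*255
    reg=np.zeros_like(dark);x0,y0,x1,y1=box; reg[y0:y1,x0:x1]=dark[y0:y1,x0:x1]
    reg=cv2.morphologyEx(reg,cv2.MORPH_OPEN,np.ones((3,3)))
    cs,_=cv2.findContours(reg,cv2.RETR_EXTERNAL,cv2.CHAIN_APPROX_NONE);k=max(cs,key=cv2.contourArea)
    h=cv2.convexHull(k)
    q=cv2.approxPolyDP(h,6,True).reshape(-1,2)
    P=onplane(w,h.reshape(-1,2),.032)[:,:2].astype(np.float32)
    return q,cv2.minAreaRect(P)
E
python3 - <<'E'
from bench import *
from h import *
s=read_state();w=camera("wrist")
q,r=block_wrist(s,w,(255,115,425,245)); print(q.tolist(),r,tomat(r[0]))
print(onplane(wristcam(s,w),q,.032)[:,:2].round(4).tolist())
E
```

```text
[[268, 133], [411, 133], [404, 234], [272, 233]] ((0.5298012495040894, -0.19996333122253418), (0.10760372877120972, 0.14741480350494385), 79.47207641601562) [[-0.00075138 -0.26575962]]
[[0.4682, -0.1359], [0.6111, -0.1614], [0.5911, -0.2653], [0.4501, -0.2388]]
```

Block centre is (0.530,-0.200) with yaw -0.183, and the top view agrees. I'll line up behind its right long side with the gripper open, for a two-finger push, then come down.

Request:
apply_moves(
  steps=[
    {"rx": 0.0,"ry": 0.0,"rz": 0.0,"tx": -0.49,"ty": 0.1,"tz": 0.0,"grip": -1.0},
    {"rx": 0.0,"ry": 0.0,"rz": 0.0,"tx": -0.49,"ty": 0.1,"tz": 0.4,"grip": -1.0},
    {"rx": 0.0,"ry": 0.0,"rz": 0.0,"tx": -0.49,"ty": 0.1,"tz": 0.8,"grip": -1.0},
    {"rx": 0.0,"ry": 0.0,"rz": 0.0,"tx": -0.49,"ty": 0.1,"tz": 1.0,"grip": -1.0},
    {"rx": 0.0,"ry": 0.0,"rz": 0.0,"tx": -0.49,"ty": 0.1,"tz": 1.0,"grip": -1.0},
  ],
)

```text
time_s: 6.42
position: [0.511, -0.2961, 0.1044]
tool_rot: [[0.176, 0.984, -0.004], [0.984, -0.176, 0.003], [0.002, -0.005, -1.0]]
wrist_force: [-0.1, 0.2, -0.0]
opening: 0.998
```

```bash
python3 nx.py .512 -.294 .022 1.388
```

```text
t 6.425 pos [ 0.511  -0.2961  0.1044] yaw 1.394 F [-0.1  0.2 -0. ] j [-0.53  0.28 -0.11  1.19  0.    1.22]
shift [0.014 0.007 0.549] turn [-0.005 -0.002  0.006]
```

Request:
apply_moves(
  steps=[
    {"rx": 0.0,"ry": 0.0,"rz": 0.01,"tx": 0.0,"ty": 0.0,"tz": 0.3,"grip": -1.0},
    {"rx": 0.0,"ry": 0.0,"rz": 0.01,"tx": 0.0,"ty": 0.0,"tz": 0.55,"grip": -1.0},
    {"rx": 0.0,"ry": 0.0,"rz": 0.01,"tx": 0.0,"ty": 0.0,"tz": 0.55,"grip": -1.0},
    {"rx": 0.0,"ry": 0.0,"rz": 0.01,"tx": 0.0,"ty": 0.0,"tz": 0.55,"grip": -1.0},
  ],
)

```text
time_s: 6.92
position: [0.5139, -0.2988, 0.027]
tool_rot: [[0.187, 0.982, 0.003], [0.982, -0.187, -0.002], [-0.001, 0.003, -1.0]]
wrist_force: [-0.1, -1.0, 0.2]
opening: 1.003
```

```bash
cat > push.py <<'E'
# waypoints for block path in mat frame -> rows
from bench import *
from h import *
import sys
def rows(path,off=.066,z=.022):
    s=read_state();R=np.array(s["tool_rot"]);p=np.array(s["position"])
    yaw=np.arctan2(R[1,0],R[0,0])
    print("t",s["time_s"],p.round(4),"yaw %.3f"%yaw,"F",np.round(s["wrist_force"],1))
    for x,y,a in path:
        b=CEN+EX*x+EY*y; A=TH+a
        eyb=np.array([-np.sin(A),np.cos(A)])
        T=np.r_[b-eyb*off,z]; t=R.T@(T-p)/.15
        print("tx %.3f ty %.3f tz %.3f rz %.3f"%(*t,-(A+np.pi/2-yaw)/np.radians(60)))
E
python3 - <<'E'
from push import *
rows([(-.0008,-.2658,-.382)])
P=[]
for s in np.linspace(.2,1,5):
    a=-.382*(1-s); y=-.2658+.13*s; P.append((-.0008+.5*.13*.382*(s-s*s/2),y,a))
print(np.round(P,4).tolist())
rows(P)
w=camera("wrist"); cv2.imwrite("pics/w5.png",w["color"]); c=camera("side"); cv2.imwrite("pics/s5.png",cv2.resize(c["color"][170:330,240:450],None,fx=3,fy=3))
E
```

```text
t 6.925 [ 0.5139 -0.2988  0.027 ] yaw 1.382 F [-0.1 -1.   0.2]
tx 0.227 ty -0.017 tz 0.033 rz -0.005
[[0.0037, -0.2398, -0.3056], [0.0071, -0.2138, -0.2292], [0.0096, -0.1878, -0.1528], [0.0111, -0.1618, -0.0764], [0.0116, -0.1358, -0.0]]
t 6.925 [ 0.5139 -0.2988  0.027 ] yaw 1.382 F [-0.1 -1.   0.2]
tx 0.400 ty -0.021 tz 0.033 rz -0.078
tx 0.573 ty -0.032 tz 0.033 rz -0.151
tx 0.747 ty -0.049 tz 0.033 rz -0.224
tx 0.920 ty -0.073 tz 0.032 rz -0.297
tx 1.093 ty -0.104 tz 0.032 rz -0.370
```

View pics/w5.png

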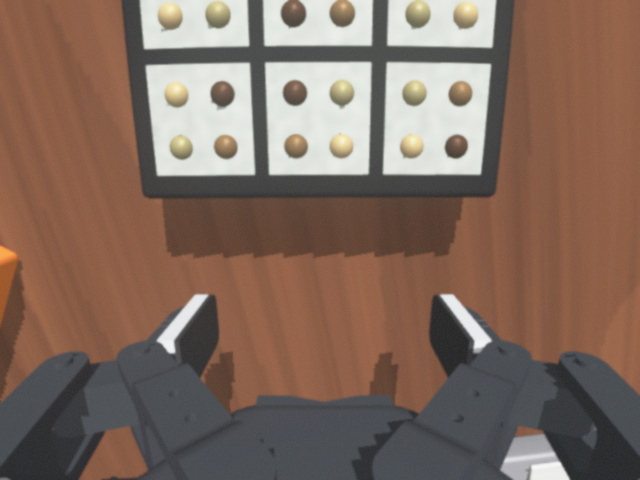

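View pics/s5.png

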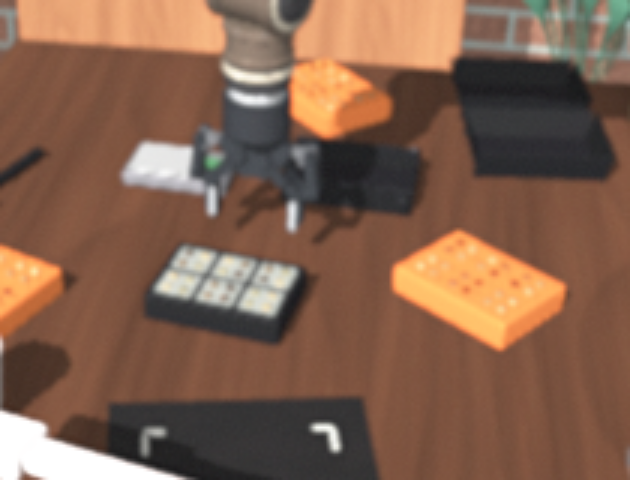

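```bash
python3 - <<'E'
from bench import *
from h import *
s=read_state();w=wristcam(s,camera("wrist"));R=np.array(s["tool_rot"]);p=np.array(s["position"])
print(p)
for z in (.014,.001):
    print(z,pix(w,[p+R@np.array([x,y,z]) for x in(.011,-.011) for y in (-.0425,.0425)]).round(0).tolist())
E
```

```text
[ 0.51394698 -0.2991415   0.02712071]
0.014 [[237.0, 262.0], [411.0, 262.0], [240.0, 303.0], [408.0, 303.0]]
0.001 [[231.0, 271.0], [418.0, 271.0], [234.0, 315.0], [415.0, 315.0]]
```

```bash
python3 - <<'E'
from bench import *
from h import *
s=read_state();c=camera("side");R=np.array(s["tool_rot"]);p=np.array(s["position"])
im=c["color"];cv2.imwrite("pics/s6.png",cv2.resize(im[205:260,290:350],None,fx=10,fy=10,interpolation=cv2.INTER_CUBIC))
d=ray(c,[[311,240.7],[337.7,246]]);o=np.array(c["origin"])
for xx in (0,.011):
  n=R[:,0];k=((p+n*xx-o)@n)/(d@n);P=o+d*k[:,None];print((P-p)@R)
for z in (.014,.001): print(pix(c,[p+R@np.array([x,y,z]) for x in(.011,-.011) for y in (-.05,.05)]).round(1).tolist())
E
```

```text
[[ 2.54919648e-16  4.69796786e-02 -2.19361396e-02]
 [ 1.94455959e-16 -4.77647139e-02 -2.12883952e-02]]
[[ 0.011       0.04310093 -0.02906695]
 [ 0.011      -0.05078833 -0.02842505]]
[[337.0, 256.6], [309.0, 251.1], [338.9, 253.3], [311.2, 247.8]]
[[337.1, 253.4], [309.0, 247.9], [339.0, 250.1], [311.2, 244.7]]
```

View pics/s6.png

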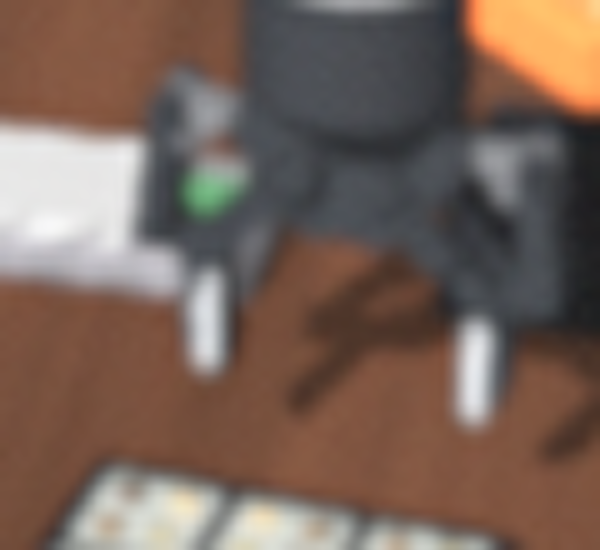

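The side view puts the open fingertips about 15 mm higher than the nominal figures suggest, which is near the block's top. I'll go lower before pushing and check.

Request:
apply_moves(
  steps=[
    {"rx": 0.0,"ry": 0.0,"rz": 0.0,"tx": 0.0,"ty": 0.0,"tz": 0.1,"grip": -1.0},
    {"rx": 0.0,"ry": 0.0,"rz": 0.0,"tx": 0.0,"ty": 0.0,"tz": 0.1,"grip": -1.0},
  ],
)

```text
time_s: 7.38
position: [0.5111, -0.2979, 0.0077]
tool_rot: [[0.188, 0.982, -0.002], [0.982, -0.188, 0.001], [0.001, -0.003, -1.0]]
wrist_force: [0.2, 0.1, -0.6]
opening: 0.999
```

```bash
python3 - <<'E'
from bench import *
from h import *
s=read_state();c=camera("side");R=np.array(s["tool_rot"]);p=np.array(s["position"])
print(p,s["wrist_force"],s["opening"])
im=c["color"];cv2.imwrite("pics/s7.png",cv2.resize(im[205:260,290:350],None,fx=10,fy=10,interpolation=cv2.INTER_CUBIC))
for z in (.014,.001,-.015): print(pix(c,[p+R@np.array([0,y,z]) for y in (-.048,.048)]).round(1).tolist(), ((pix(c,[p+R@np.array([0,y,z]) for y in (-.048,.048)])-[290,205])*10).round().tolist())
E
```

```text
[ 0.51112823 -0.29789604  0.00770982] [ 0.19695779  0.12826981 -0.6024529 ] 0.9987233946633641
[[337.9, 259.7], [311.3, 254.5]] [[479.0, 547.0], [213.0, 495.0]]
[[338.0, 256.5], [311.3, 251.4]] [[480.0, 515.0], [213.0, 464.0]]
[[338.2, 252.6], [311.3, 247.4]] [[482.0, 476.0], [213.0, 424.0]]
```

View pics/s7.png

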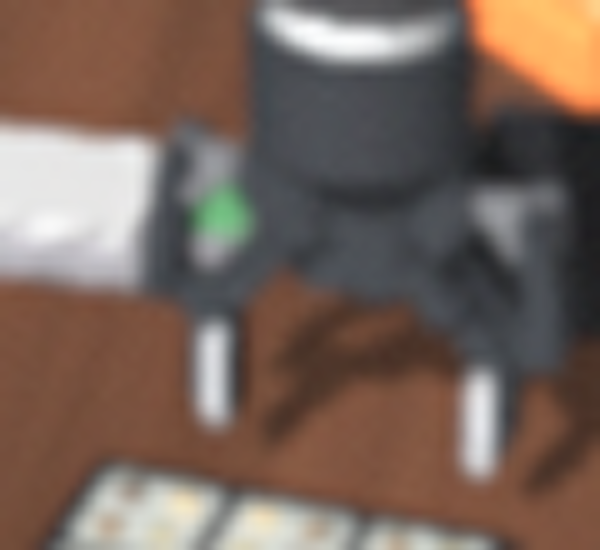

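```bash
python3 - <<'E'
from push import *
P=[]
for s in np.linspace(.2,1,5):
    a=-.382*(1-s); y=-.2658+.115*s; P.append((-.0008+.5*.115*.382*(s-s*s/2),y,a))
print(np.round(P,4).tolist())
rows([(-.0008,-.2658,-.382)],z=.005)
rows(P,z=.005)
E
```

```text
[[0.0032, -0.2428, -0.3056], [0.0062, -0.2198, -0.2292], [0.0084, -0.1968, -0.1528], [0.0097, -0.1738, -0.0764], [0.0102, -0.1508, -0.0]]
t 7.425 [ 0.5114 -0.2981  0.0082] yaw 1.381 F [0.2 0.1 0.3]
tx 0.225 ty 0.000 tz 0.022 rz -0.006
t 7.425 [ 0.5114 -0.2981  0.0082] yaw 1.381 F [0.2 0.1 0.3]
tx 0.379 ty -0.000 tz 0.022 rz -0.079
tx 0.532 ty -0.006 tz 0.022 rz -0.152
tx 0.686 ty -0.017 tz 0.022 rz -0.225
tx 0.841 ty -0.035 tz 0.022 rz -0.298
tx 0.995 ty -0.059 tz 0.022 rz -0.371
```

Request:
apply_moves(
  steps=[
    {"rx": 0.0,"ry": 0.0,"rz": 0.0,"tx": 0.05,"ty": 0.0,"tz": 0.03,"grip": -1.0},
    {"rx": 0.0,"ry": 0.0,"rz": 0.0,"tx": 0.15,"ty": 0.0,"tz": 0.03,"grip": -1.0},
    {"rx": 0.0,"ry": 0.0,"rz": 0.0,"tx": 0.2,"ty": 0.0,"tz": 0.03,"grip": -1.0},
    {"rx": 0.0,"ry": 0.0,"rz": -0.01,"tx": 0.25,"ty": 0.0,"tz": 0.03,"grip": -1.0},
    {"rx": 0.0,"ry": 0.0,"rz": -0.01,"tx": 0.28,"ty": 0.0,"tz": 0.03,"grip": -1.0},
  ],
)

```text
time_s: 8.05
position: [0.5203, -0.2571, 0.005]
tool_rot: [[0.178, 0.984, 0.0], [0.984, -0.178, -0.001], [-0.001, 0.0, -1.0]]
wrist_force: [-0.5, -3.2, -0.9]
opening: 1.001
```

```bash
python3 - <<'E'
from bench import *
from h import *
s=read_state();w=camera("wrist");cv2.imwrite("pics/w8.png",w["color"]);print(s["position"],s["wrist_force"])
c=camera("side");cv2.imwrite("pics/s8.png",cv2.resize(c["color"][200:300,270:360],None,fx=6,fy=6,interpolation=cv2.INTER_CUBIC))
E
```

```text
[ 0.5202928  -0.25705673  0.0049717 ] [-0.4843099  -3.16604647 -0.85211999]
```

View pics/w8.png

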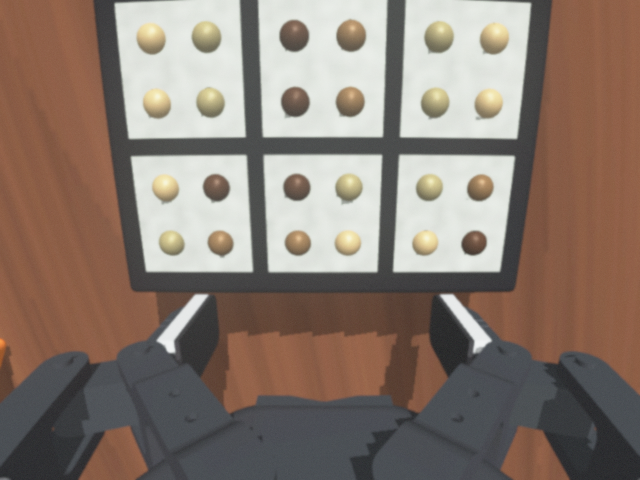

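View pics/s8.png

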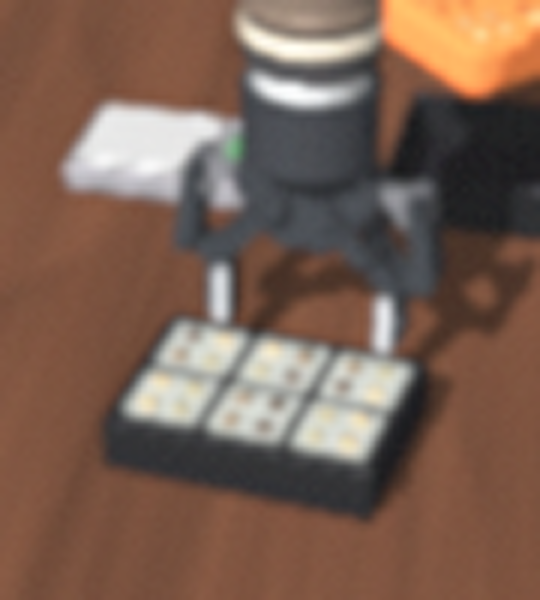

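Contact, about 3 N: the block's near edge is at rows 288–291, touching both fingertips at (210,295) and (440,295), square to the tool. Next I'll locate that edge.

```bash
cat >> h.py <<'E'
def near_edge(s,w,cols=(180,240,300,360,420,470),rmax=330):
    # block's near long edge: lowest row of low-saturation per column above the wood gap, at tool frame
    w=wristcam(s,w);im=w["color"];S=cv2.cvtColor(im,cv2.COLOR_BGR2HSV)[...,1]
    pts=[]
    for x in cols:
        col=S[:rmax,x]<75; r=np.where(col)[0]
        g=r[np.r_[np.diff(r)>3,True]][0] if len(r) else None
        pts.append((x,g))
    P=onplane(w,pts,.032)[:,:2]
    return pts,P
E
python3 - <<'E'
from bench import *
from h import *
s=read_state();w=camera("wrist");R=np.array(s["tool_rot"]);p=np.array(s["position"])
W=wristcam(s,w)
q=np.array([[133,291],[515,291]]);P=onplane(W,q,.032);print(P.round(4).tolist(),np.linalg.norm(P[1]-P[0]),((P-p)@R).round(4).tolist())
print(tomat(P))
pts,P2=near_edge(s,w);print(pts)
m=P[:,:2].mean(0);d=(P[1]-P[0])[:2];a=np.arctan2(d[1],d[0]);print("ang",a-TH, "centre",tomat(m+.055*np.array([-np.sin(a),np.cos(a)])))
E
```

```text
[[0.4509, -0.231, 0.032], [0.5941, -0.2568, 0.032]] 0.1455168276219867 [[0.013, -0.0729, -0.027], [0.013, 0.0726, -0.027]]
[[-0.08427659 -0.28060156]
 [ 0.05101586 -0.3341842 ]]
[(180, np.int64(237)), (240, np.int64(292)), (300, np.int64(22)), (360, np.int64(23)), (420, np.int64(232)), (470, np.int64(180))]
ang -0.37709704106336905 centre [[ 0.0036219  -0.25625732]]
```

```bash
python3 - <<'E'
from push import *
P=[]
for s in np.linspace(.2,1,5):
    a=-.378*(1-s); y=-.2563+.11*s; P.append((.0036+.35*.11*.378*(s-s*s/2),y,a))
print(np.round(P,4).tolist())
rows([(.0036,-.2563,-.378)],z=.005)
rows(P,z=.005)
E
```

```text
[[0.0062, -0.2343, -0.3024], [0.0083, -0.2123, -0.2268], [0.0097, -0.1903, -0.1512], [0.0106, -0.1683, -0.0756], [0.0109, -0.1463, -0.0]]
t 8.2 [ 0.5203 -0.2569  0.0049] yaw 1.392 F [0.1 1.  0.7]
tx 0.014 ty -0.001 tz -0.001 rz 0.000
t 8.2 [ 0.5203 -0.2569  0.0049] yaw 1.392 F [0.1 1.  0.7]
tx 0.158 ty -0.006 tz -0.000 rz -0.072
tx 0.303 ty -0.015 tz -0.000 rz -0.144
tx 0.449 ty -0.027 tz -0.000 rz -0.216
tx 0.596 ty -0.043 tz -0.000 rz -0.288
tx 0.744 ty -0.064 tz -0.000 rz -0.361
```

Request:
apply_moves(
  steps=[
    {"rx": 0.0,"ry": 0.0,"rz": -0.04,"tx": 0.09,"ty": -0.003,"tz": 0.0,"grip": -1.0},
    {"rx": 0.0,"ry": 0.0,"rz": -0.085,"tx": 0.18,"ty": -0.008,"tz": 0.0,"grip": -1.0},
    {"rx": 0.0,"ry": 0.0,"rz": -0.13,"tx": 0.27,"ty": -0.013,"tz": 0.0,"grip": -1.0},
    {"rx": 0.0,"ry": 0.0,"rz": -0.172,"tx": 0.36,"ty": -0.02,"tz": 0.0,"grip": -1.0},
    {"rx": 0.0,"ry": 0.0,"rz": -0.216,"tx": 0.45,"ty": -0.027,"tz": 0.0,"grip": -1.0},
  ],
)

```text
time_s: 8.82
position: [0.5284, -0.1891, 0.0049]
tool_rot: [[-0.051, 0.999, 0.0], [0.999, 0.051, -0.0], [-0.0, 0.0, -1.0]]
wrist_force: [1.0, -3.2, 0.4]
opening: 1.0
```

```bash
python3 - <<'E'
from push import *
rows([(.0104,-.1793,-.11),(.0107,-.165,-.066),(.0109,-.15,-.022),(.0109,-.135,0),(.0100,-.12,0)],z=.005)
s=read_state();w=camera("wrist");cv2.imwrite("pics/w9.png",w["color"])
E
```

```text
t 8.825 [ 0.5284 -0.1891  0.0049] yaw 1.621 F [ 1.  -3.2  0.4]
tx 0.068 ty 0.011 tz -0.001 rz -0.037
tx 0.164 ty 0.018 tz -0.001 rz -0.079
tx 0.265 ty 0.024 tz -0.001 rz -0.121
tx 0.366 ty 0.019 tz -0.001 rz -0.142
tx 0.464 ty -0.002 tz -0.001 rz -0.142
```

View pics/w9.png

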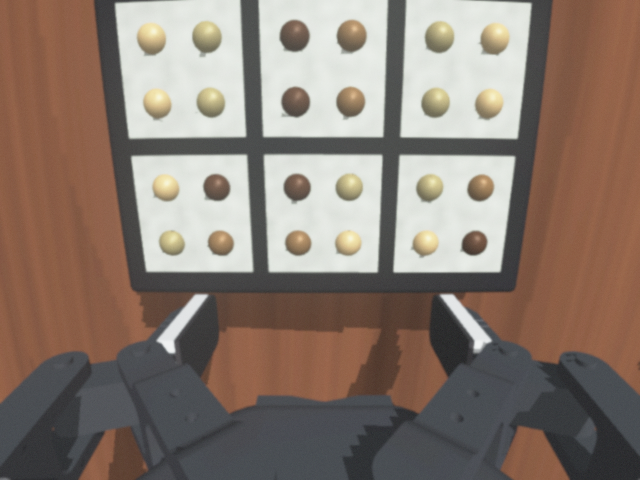

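The block sits exactly as before against both fingertips (near edge row 290, corners 133 and 515), so it isn't slipping. I'll keep pushing and turning.

Request:
apply_moves(
  steps=[
    {"rx": 0.0,"ry": 0.0,"rz": -0.037,"tx": 0.07,"ty": 0.011,"tz": 0.0,"grip": -1.0},
    {"rx": 0.0,"ry": 0.0,"rz": -0.079,"tx": 0.165,"ty": 0.018,"tz": 0.0,"grip": -1.0},
    {"rx": 0.0,"ry": 0.0,"rz": -0.121,"tx": 0.265,"ty": 0.024,"tz": 0.0,"grip": -1.0},
    {"rx": 0.0,"ry": 0.0,"rz": -0.142,"tx": 0.365,"ty": 0.019,"tz": 0.0,"grip": -1.0},
    {"rx": 0.0,"ry": 0.0,"rz": -0.142,"tx": 0.465,"ty": -0.002,"tz": 0.0,"grip": -1.0},
  ],
)

```text
time_s: 9.5
position: [0.5244, -0.1193, 0.0047]
tool_rot: [[-0.195, 0.981, -0.0], [0.981, 0.195, 0.0], [0.0, -0.0, -1.0]]
wrist_force: [0.1, -2.3, 0.3]
opening: 1.0
```

```bash
python3 - <<'E'
from push import *
rows([(.0084,-.105,0),(.0068,-.09,0),(.0052,-.075,0),(.0036,-.06,0),(.002,-.045,0)],z=.005)
s=read_state();w=camera("wrist");cv2.imwrite("pics/w10.png",w["color"])
c=camera("top");cv2.imwrite("pics/t10.png",cv2.resize(c["color"][200:345,150:400],None,fx=3,fy=3))
E
```

```text
t 9.5 [ 0.5244 -0.1193  0.0047] yaw 1.767 F [ 0.1 -2.3  0.3]
tx 0.098 ty -0.010 tz -0.002 rz -0.002
tx 0.197 ty -0.021 tz -0.002 rz -0.002
tx 0.297 ty -0.032 tz -0.002 rz -0.002
tx 0.397 ty -0.043 tz -0.002 rz -0.002
tx 0.497 ty -0.054 tz -0.002 rz -0.002
```

View pics/w10.png

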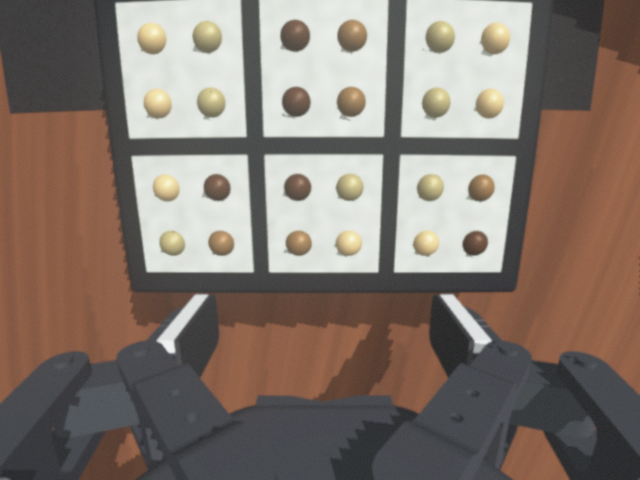

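View pics/t10.png

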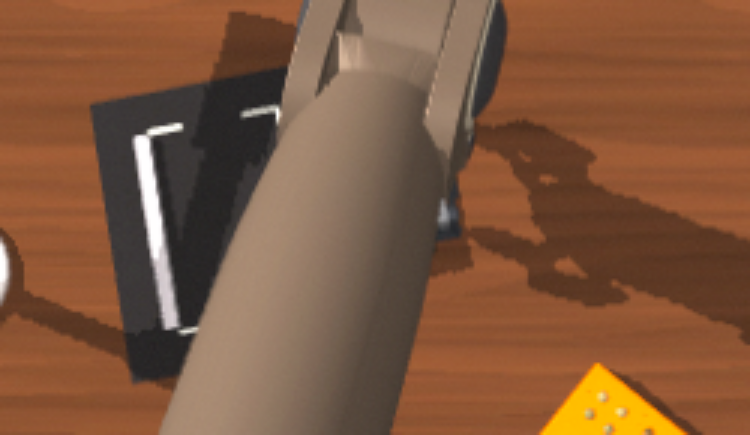

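In the wrist view the mat's near edge runs (12,112)–(589,108), its midpoint 23 px (10 mm) left of the block's. So the block is at x≈+10 mm, as planned, and within 0.01 rad of square. I'll push on, easing back to x=0.

Request:
apply_moves(
  steps=[
    {"rx": 0.0,"ry": 0.0,"rz": -0.003,"tx": 0.1,"ty": -0.01,"tz": 0.0,"grip": -1.0},
    {"rx": 0.0,"ry": 0.0,"rz": -0.005,"tx": 0.2,"ty": -0.021,"tz": 0.0,"grip": -1.0},
    {"rx": 0.0,"ry": 0.0,"rz": -0.005,"tx": 0.3,"ty": -0.032,"tz": 0.0,"grip": -1.0},
    {"rx": 0.0,"ry": 0.0,"rz": -0.005,"tx": 0.4,"ty": -0.043,"tz": 0.0,"grip": -1.0},
    {"rx": 0.0,"ry": 0.0,"rz": -0.005,"tx": 0.5,"ty": -0.054,"tz": 0.0,"grip": -1.0},
  ],
)

```text
time_s: 10.22
position: [0.5016, -0.0474, 0.0048]
tool_rot: [[-0.2, 0.98, 0.0], [0.98, 0.2, -0.0], [-0.0, 0.0, -1.0]]
wrist_force: [0.1, -2.4, -0.7]
opening: 0.998
```

```bash
python3 - <<'E'
from push import *
rows([(.001,-.035,0),(.0,-.025,0),(.0,-.018,0),(.0,-.012,0),(.0,-.007,0),(0,0,0)],z=.005)
s=read_state();w=camera("wrist");cv2.imwrite("pics/w11.png",w["color"])
E
```

```text
t 10.225 [ 0.5016 -0.0474  0.0048] yaw 1.772 F [ 0.1 -2.4 -0.7]
tx 0.065 ty -0.005 tz -0.001 rz 0.002
tx 0.131 ty -0.012 tz -0.001 rz 0.002
tx 0.178 ty -0.012 tz -0.001 rz 0.002
tx 0.218 ty -0.011 tz -0.001 rz 0.002
tx 0.251 ty -0.011 tz -0.001 rz 0.002
tx 0.298 ty -0.011 tz -0.001 rz 0.002
```

View pics/w11.png

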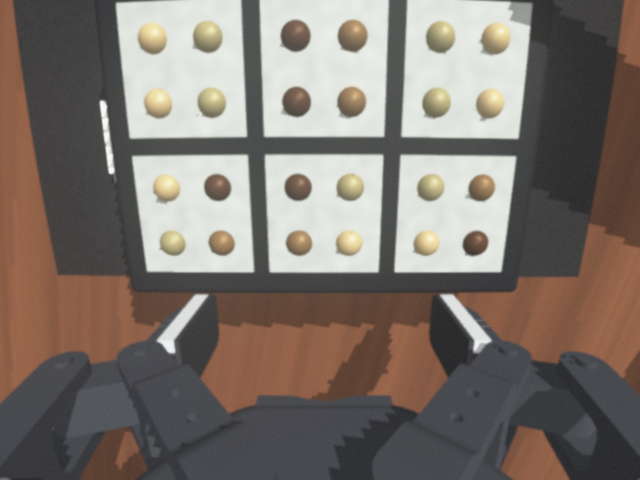

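Mat near corners are at (58,274) and (577,276), so the block is still about 3 mm to +x, matching the plan. Now a slow final approach to the rail.

Request:
apply_moves(
  steps=[
    {"rx": 0.0,"ry": 0.0,"rz": 0.0,"tx": 0.065,"ty": -0.008,"tz": 0.0,"grip": -1.0},
    {"rx": 0.0,"ry": 0.0,"rz": 0.0,"tx": 0.125,"ty": -0.015,"tz": 0.0,"grip": -1.0},
    {"rx": 0.0,"ry": 0.0,"rz": 0.0,"tx": 0.175,"ty": -0.015,"tz": 0.0,"grip": -1.0},
    {"rx": 0.0,"ry": 0.0,"rz": 0.0,"tx": 0.22,"ty": -0.015,"tz": 0.0,"grip": -1.0},
    {"rx": 0.0,"ry": 0.0,"rz": 0.0,"tx": 0.25,"ty": -0.015,"tz": 0.0,"grip": -1.0},
  ],
)

```text
time_s: 10.9
position: [0.4922, -0.0118, 0.0048]
tool_rot: [[-0.2, 0.98, -0.0], [0.98, 0.2, -0.0], [-0.0, -0.0, -1.0]]
wrist_force: [0.5, -2.3, -0.5]
opening: 0.999
```

```bash
python3 - <<'E'
from push import *
rows([(.0,-.003,0),(0,0,0),(0,.002,0)],z=.005)
E
```

```text
t 10.9 [ 0.4922 -0.0118  0.0048] yaw 1.772 F [ 0.5 -2.3 -0.5]
tx 0.033 ty 0.003 tz -0.002 rz 0.002
tx 0.053 ty 0.003 tz -0.002 rz 0.002
tx 0.066 ty 0.003 tz -0.002 rz 0.002
```

Request:
apply_moves(
  steps=[
    {"rx": 0.0,"ry": 0.0,"rz": 0.0,"tx": 0.015,"ty": 0.0,"tz": 0.0,"grip": -1.0},
    {"rx": 0.0,"ry": 0.0,"rz": 0.0,"tx": 0.03,"ty": 0.0,"tz": 0.0,"grip": -1.0},
    {"rx": 0.0,"ry": 0.0,"rz": 0.0,"tx": 0.04,"ty": 0.0,"tz": 0.0,"grip": -1.0},
  ],
)

```text
time_s: 11.28
position: [0.4911, -0.0063, 0.0048]
tool_rot: [[-0.2, 0.98, -0.0], [0.98, 0.2, -0.0], [-0.0, -0.0, -1.0]]
wrist_force: [-0.5, -2.1, -1.1]
opening: 1.001
```

Request:
apply_moves(
  steps=[
    {"rx": 0.0,"ry": 0.0,"rz": 0.0,"tx": 0.01,"ty": 0.0,"tz": 0.0,"grip": -1.0},
    {"rx": 0.0,"ry": 0.0,"rz": 0.0,"tx": 0.015,"ty": 0.0,"tz": 0.0,"grip": -1.0},
  ],
)

```text
time_s: 11.52
position: [0.4906, -0.004, 0.0048]
tool_rot: [[-0.2, 0.98, -0.0], [0.98, 0.2, 0.0], [0.0, -0.0, -1.0]]
wrist_force: [1.0, -1.8, -0.8]
opening: 0.996
```

```bash
python3 - <<'E'
from push import *
rows([(0,0,0),(0,.002,0)],z=.005)
s=read_state();w=camera("wrist");cv2.imwrite("pics/w12.png",w["color"])
c=camera("side");cv2.imwrite("pics/s12.png",cv2.resize(c["color"][250:370,240:400],None,fx=4.5,fy=4.5,interpolation=cv2.INTER_CUBIC))
E
```

```text
t 11.525 [ 0.4906 -0.004   0.0048] yaw 1.772 F [ 1.  -1.8 -0.8]
tx -0.000 ty 0.003 tz -0.002 rz 0.002
tx 0.013 ty 0.003 tz -0.002 rz 0.002
```

View pics/s12.png

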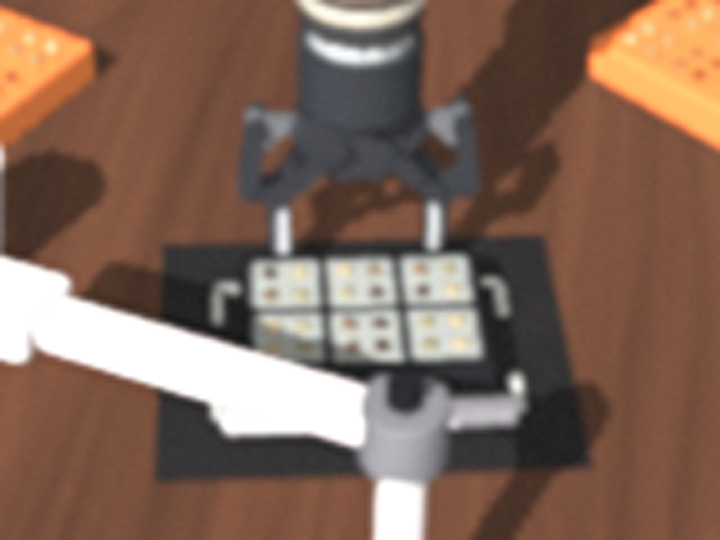

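View pics/w12.png

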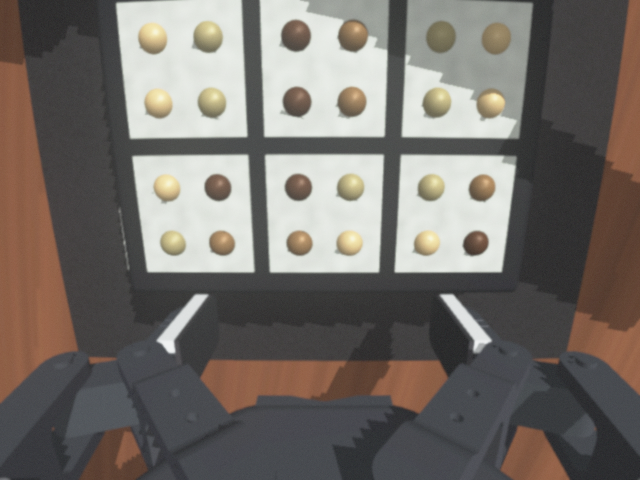

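Centred now: mat corners at (77,358) and (567,358) put the mid at col 322, against 324 for the block. There's no rail contact force yet, so I'll creep on until it rises.

Request:
apply_moves(
  steps=[
    {"rx": 0.0,"ry": 0.0,"rz": 0.0,"tx": 0.01,"ty": 0.0,"tz": 0.0,"grip": -1.0},
    {"rx": 0.0,"ry": 0.0,"rz": 0.0,"tx": 0.015,"ty": 0.0,"tz": 0.0,"grip": -1.0},
  ],
)

```text
time_s: 11.88
position: [0.4902, -0.0021, 0.0048]
tool_rot: [[-0.2, 0.98, -0.0], [0.98, 0.2, -0.001], [-0.001, -0.0, -1.0]]
wrist_force: [-1.0, -4.4, -0.6]
opening: 1.003
```

Request:
apply_moves(
  steps=[
    {"rx": 0.0,"ry": 0.0,"rz": 0.0,"tx": 0.01,"ty": 0.0,"tz": 0.0,"grip": -1.0},
    {"rx": 0.0,"ry": 0.0,"rz": 0.0,"tx": 0.01,"ty": 0.0,"tz": 0.0,"grip": -1.0},
  ],
)

```text
time_s: 12.12
position: [0.4899, -0.002, 0.0048]
tool_rot: [[-0.199, 0.98, 0.0], [0.98, 0.199, -0.004], [-0.004, -0.001, -1.0]]
wrist_force: [0.1, -8.6, -0.1]
opening: 0.996
```

Contact: the tool stops at y=-0.002 and the force rises to 8.6 N, so the block is seated on the rail. I'll back off and lift.

Request:
apply_moves(
  steps=[
    {"rx": 0.0,"ry": 0.0,"rz": 0.0,"tx": -0.1,"ty": 0.0,"tz": 0.0,"grip": -1.0},
    {"rx": 0.0,"ry": 0.0,"rz": 0.0,"tx": -0.3,"ty": 0.0,"tz": 0.0,"grip": -1.0},
    {"rx": 0.0,"ry": 0.0,"rz": 0.0,"tx": -0.5,"ty": 0.0,"tz": -0.4,"grip": -1.0},
    {"rx": 0.0,"ry": 0.0,"rz": 0.0,"tx": -0.5,"ty": 0.0,"tz": -0.8,"grip": -1.0},
    {"rx": 0.0,"ry": 0.0,"rz": 0.0,"tx": -0.5,"ty": 0.0,"tz": -1.0,"grip": -1.0},
  ],
)

```text
time_s: 12.75
position: [0.5063, -0.0746, 0.1584]
tool_rot: [[-0.199, 0.98, 0.004], [0.98, 0.199, 0.001], [-0.0, 0.005, -1.0]]
wrist_force: [-0.4, -0.4, 0.2]
opening: 0.999
```

Request:
apply_moves(
  steps=[
    {"rx": 0.0,"ry": 0.0,"rz": 0.0,"tx": -0.3,"ty": 0.0,"tz": -0.9,"grip": 1.0},
    {"rx": 0.0,"ry": 0.0,"rz": 0.0,"tx": -0.3,"ty": 0.0,"tz": -0.9,"grip": 1.0},
    {"rx": 0.0,"ry": 0.0,"rz": 0.0,"tx": -0.3,"ty": 0.0,"tz": -0.9,"grip": 1.0},
  ],
)

```text
time_s: 13.12
position: [0.5152, -0.1192, 0.2941]
tool_rot: [[-0.199, 0.98, 0.006], [0.98, 0.199, -0.0], [-0.001, 0.006, -1.0]]
wrist_force: [0.2, 0.4, -0.1]
opening: 0.379
```

```bash
python3 - <<'E'
from push import *
rows([(0,0,0)])
s=read_state();w=camera("wrist");cv2.imwrite("pics/w13.png",w["color"])
c=camera("top");cv2.imwrite("pics/t13.png",cv2.resize(c["color"][140:345,80:330],None,fx=3,fy=2.9,interpolation=cv2.INTER_CUBIC))
W=wristcam(s,w)
E
```

```text
t 13.125 [ 0.5152 -0.1192  0.2941] yaw 1.771 F [ 0.2  0.4 -0.1]
tx 0.787 ty -0.016 tz 1.813 rz 0.001
```

View pics/w13.png

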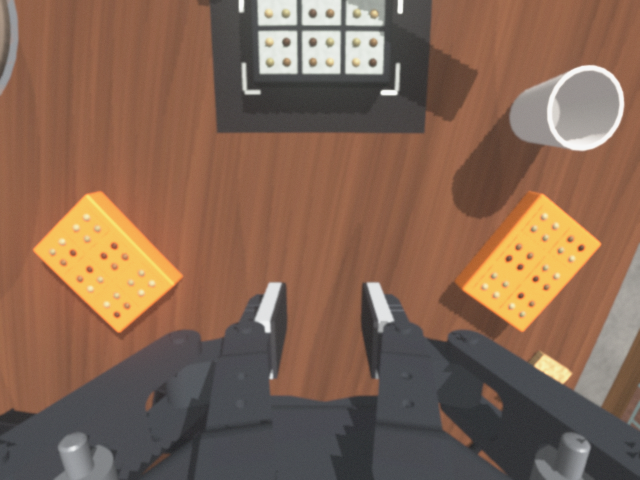

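View pics/t13.png

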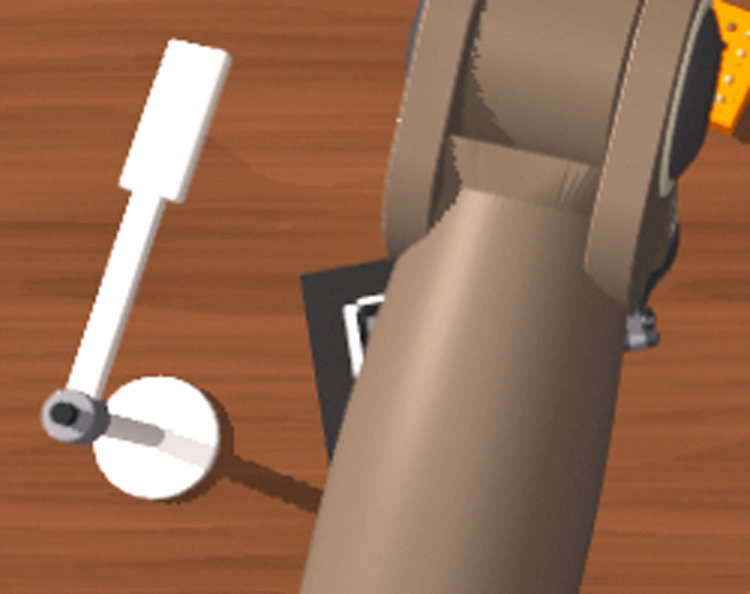

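The block sits evenly between the marks: mark corners (243,92) and (398,92), block corners (255,80) and (390,80). The lamp is still out of the way. Now I'll work out the path for swinging it back from its far side.

```bash
python3 - <<'E'
from h import *
h=CEN+.25*EY; print("hinge",h)
for a in [1.12,1.0,.8,.6,.4,.2,.1,.05,0]:
    d=-EY*np.cos(a)+EX*np.sin(a); n=EX*np.cos(a)+EY*np.sin(a)
    p=h+.14*d+.028*n
    m=tomat(p)[0]; print(a,"bar",(h+.14*d).round(3),"tcp",p.round(3),"mat",m.round(4),"far", (h+.14*d+.075*n).round(3))
E
python3 nx.py .53 .345 .30 1.77
```

```text
hinge [0.42857771 0.30576619]
1.12 bar [0.564 0.271] tcp [0.571 0.298] mat [0.1382 0.2142] far [0.583 0.344]
1.0 bar [0.559 0.255] tcp [0.569 0.281] mat [0.1329 0.1979] far [0.586 0.325]
0.8 bar [0.546 0.23 ] tcp [0.561 0.254] mat [0.1199 0.1725] far [0.587 0.293]
0.6 bar [0.529 0.208] tcp [0.548 0.228] mat [0.1022 0.1503] far [0.581 0.262]
0.4 bar [0.508 0.19 ] tcp [0.531 0.206] mat [0.0803 0.132 ] far [0.569 0.232]
0.2 bar [0.483 0.177] tcp [0.509 0.188] mat [0.0553 0.1184] far [0.552 0.206]
0.1 bar [0.47  0.172] tcp [0.497 0.18 ] mat [0.0418 0.1135] far [0.541 0.194]
0.05 bar [0.463 0.17 ] tcp [0.49  0.177] mat [0.035  0.1116] far [0.536 0.189]
0 bar [0.456 0.169] tcp [0.484 0.174] mat [0.028 0.11 ] far [0.53  0.183]
t 13.225 pos [ 0.515  -0.1188  0.2921] yaw 1.771 F [ 1.2 -0.5  0.2] j [-0.23  0.14  0.13  1.56  0.    1.14]
shift [ 3.011  0.713 -0.052] turn [0.004 0.001 0.001]
```

Request:
apply_moves(
  steps=[
    {"rx": 0.0,"ry": 0.0,"rz": 0.0,"tx": 0.98,"ty": 0.35,"tz": 0.0,"grip": 1.0},
    {"rx": 0.0,"ry": 0.0,"rz": 0.0,"tx": 0.98,"ty": 0.35,"tz": 0.0,"grip": 1.0},
    {"rx": 0.0,"ry": 0.0,"rz": 0.0,"tx": 0.98,"ty": 0.35,"tz": 0.0,"grip": 1.0},
  ],
)

```text
time_s: 13.6
position: [0.5355, 0.0393, 0.288]
tool_rot: [[-0.202, 0.979, -0.003], [0.979, 0.202, 0.001], [0.002, -0.002, -1.0]]
wrist_force: [-0.5, -0.6, 0.0]
opening: 0.001
```

Request:
apply_moves(
  steps=[
    {"rx": 0.0,"ry": 0.0,"rz": 0.0,"tx": 0.98,"ty": 0.35,"tz": 0.0,"grip": 1.0},
    {"rx": 0.0,"ry": 0.0,"rz": 0.0,"tx": 0.98,"ty": 0.35,"tz": 0.0,"grip": 1.0},
    {"rx": 0.0,"ry": 0.0,"rz": 0.0,"tx": 0.98,"ty": 0.35,"tz": 0.0,"grip": 1.0},
  ],
)

```text
time_s: 13.98
position: [0.5573, 0.1943, 0.2876]
tool_rot: [[-0.203, 0.979, -0.003], [0.979, 0.203, 0.0], [0.001, -0.003, -1.0]]
wrist_force: [0.5, 0.5, -0.8]
opening: -0.0
```

Request:
apply_moves(
  steps=[
    {"rx": 0.0,"ry": 0.0,"rz": 0.0,"tx": 0.97,"ty": 0.35,"tz": 0.0,"grip": 1.0},
    {"rx": 0.0,"ry": 0.0,"rz": 0.0,"tx": 0.97,"ty": 0.35,"tz": 0.0,"grip": 1.0},
    {"rx": 0.0,"ry": 0.0,"rz": 0.0,"tx": 0.97,"ty": 0.35,"tz": 0.0,"grip": 1.0},
    {"rx": 0.0,"ry": 0.0,"rz": 0.0,"tx": 0.97,"ty": 0.35,"tz": 0.0,"grip": 1.0},
  ],
)

```text
time_s: 14.48
position: [0.5797, 0.3466, 0.2866]
tool_rot: [[-0.203, 0.979, -0.004], [0.979, 0.203, -0.001], [-0.0, -0.004, -1.0]]
wrist_force: [-0.1, -0.3, 0.5]
opening: 0.0
```

```bash
python3 nx.py .583 .344 .17 1.77;  python3 - <<'E'
from push import *
s=read_state();w=camera("wrist");cv2.imwrite("pics/w14.png",w["color"])
c=camera("side");cv2.imwrite("pics/s14.png",c["color"])
E
```

```text
t 14.475 pos [0.5797 0.3466 0.2866] yaw 1.776 F [-0.1 -0.3  0.5] j [0.54 0.46 0.55 1.66 0.   1.9 ]
shift [-0.021  0.021  0.777] turn [-0.004  0.     0.005]
```

View pics/s14.png

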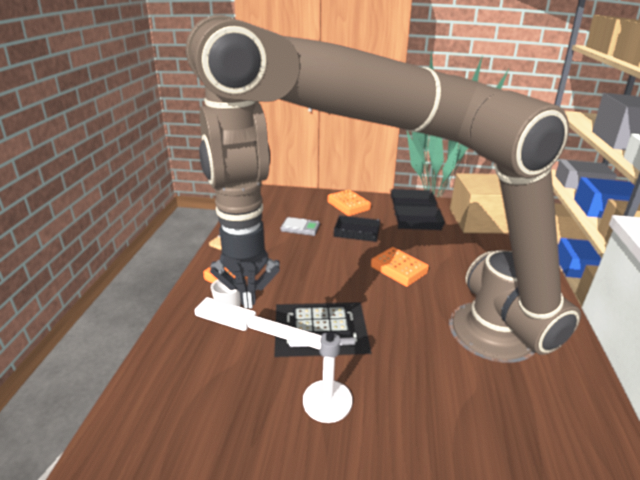

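```bash
python3 - <<'E'
from push import *
c=camera("side"); s=read_state();p=np.array(s["position"])
h=CEN+.25*EY;a=1.12
d=-EY*np.cos(a)+EX*np.sin(a)
print("tip",pix(c,[p-[0,0,.014]]),"bar .14/.25",pix(c,[np.r_[h+.14*d,.188],np.r_[h+.25*d,.189]]))
cv2.imwrite("pics/s15.png",cv2.resize(c["color"][230:380,180:360],None,fx=4,fy=4,interpolation=cv2.INTER_CUBIC))
c=camera("top"); cv2.imwrite("pics/t15.png",cv2.resize(c["color"][100:345,50:330],None,fx=2.4,fy=2.4,interpolation=cv2.INTER_CUBIC))
print("top tip",(pix(c,[p-[0,0,.014]])-[50,100])*2.4)
E
```

```text
tip [[248.69866859 313.51414022]] bar .14/.25 [[267.89378661 323.45042829]
 [224.19004238 309.70866072]]
top tip [[ 63.9688153  261.11183163]]
```

View pics/s15.png

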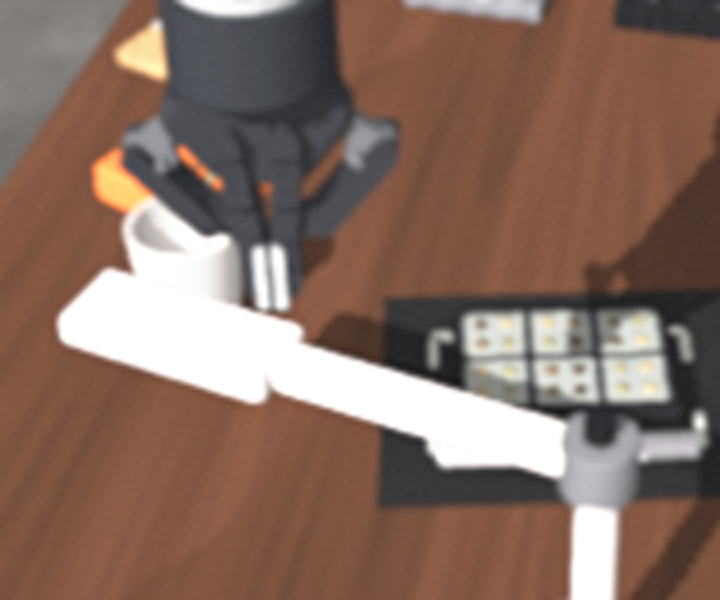

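View pics/t15.png

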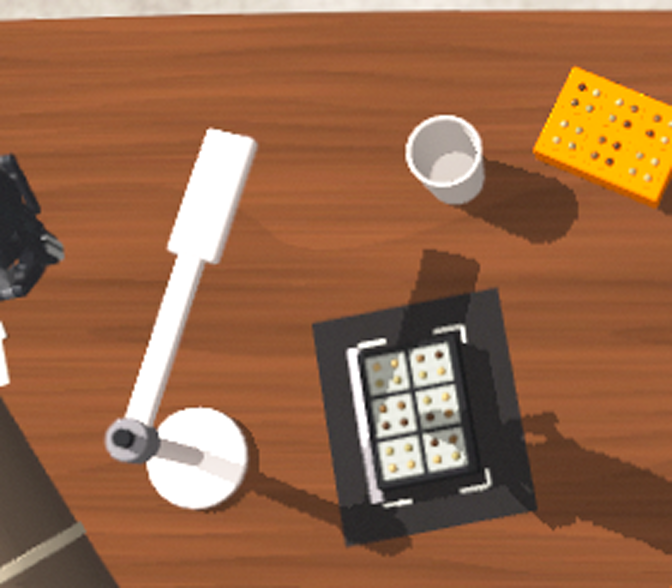

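The block lies square on the mat against the rail, with window corners at crop (368,357), (445,340), (467,464) and (386,478). The gripper is to the left of the lamp's arm with clearance. I'll measure the block from this clear view, then go down.

```bash
python3 - <<'E'
from push import *
c=camera("top")
f=lambda q:np.array(q,float)/2.4+[50,100]
P=tomat(onplane(c,f([[368,357],[445,340],[467,464],[386,478]]),.032));print("win",P.round(4).tolist(),P.mean(0).round(4))
M=tomat(onplane(c,f([[359,345],[464,327],[490,487],[384,504]]),0));print("marks",M.round(4).tolist(),M.mean(0).round(4))
e=(P[0]+P[1]-P[2]-P[3])/2;print("ang",np.arctan2(e[1],e[0]))
e=(M[0]+M[1]-M[2]-M[3])/2;print("mark ang",np.arctan2(e[1],e[0]))
E
python3 nx.py .583 .344 .17 1.77
```

```text
win [[0.0673, 0.0416], [0.0694, -0.0432], [-0.0664, -0.0438], [-0.0645, 0.0431]] [ 0.0014 -0.0006]
marks [[0.0894, 0.0555], [0.0866, -0.0623], [-0.092, -0.06], [-0.0882, 0.0558]] [-0.001  -0.0028]
ang -0.0028561362100304583
mark ang -0.00729674699183288
t 14.725 pos [0.5804 0.3429 0.29  ] yaw 1.771 F [ 0.1  0.2 -0.6] j [0.53 0.45 0.55 1.66 0.   1.9 ]
shift [0.003 0.019 0.8  ] turn [-0.    -0.     0.001]
```

Request:
apply_moves(
  steps=[
    {"rx": 0.0,"ry": 0.0,"rz": 0.0,"tx": 0.0,"ty": 0.0,"tz": 0.3,"grip": 1.0},
    {"rx": 0.0,"ry": 0.0,"rz": 0.0,"tx": 0.0,"ty": 0.0,"tz": 0.6,"grip": 1.0},
    {"rx": 0.0,"ry": 0.0,"rz": 0.0,"tx": 0.0,"ty": 0.0,"tz": 0.8,"grip": 1.0},
    {"rx": 0.0,"ry": 0.0,"rz": 0.0,"tx": 0.0,"ty": 0.0,"tz": 0.8,"grip": 1.0},
  ],
)

```text
time_s: 15.22
position: [0.5791, 0.3422, 0.1677]
tool_rot: [[-0.198, 0.98, -0.004], [0.98, 0.198, -0.002], [-0.001, -0.004, -1.0]]
wrist_force: [-0.0, 0.2, 0.9]
opening: -0.001
```

```bash
for p in ".571 .298" ".569 .281" ".561 .254" ".548 .228" ".531 .206"; do python3 nx.py $p .17 1.77; done
```

```text
t 15.225 pos [0.5791 0.3422 0.1677] yaw 1.771 F [-0.   0.2  0.9] j [0.53 0.42 0.23 1.38 0.   1.9 ]
shift [-0.278 -0.112 -0.014] turn [-0.004  0.001  0.001]
t 15.225 pos [0.5791 0.3422 0.1677] yaw 1.771 F [-0.   0.2  0.9] j [0.53 0.42 0.23 1.38 0.   1.9 ]
shift [-0.387 -0.147 -0.014] turn [-0.004  0.001  0.001]
t 15.225 pos [0.5791 0.3422 0.1677] yaw 1.771 F [-0.   0.2  0.9] j [0.53 0.42 0.23 1.38 0.   1.9 ]
shift [-0.552 -0.235 -0.014] turn [-0.004  0.001  0.001]
t 15.225 pos [0.5791 0.3422 0.1677] yaw 1.771 F [-0.   0.2  0.9] j [0.53 0.42 0.23 1.38 0.   1.9 ]
shift [-0.705 -0.355 -0.013] turn [-0.004  0.001  0.001]
t 15.225 pos [0.5791 0.3422 0.1677] yaw 1.771 F [-0.   0.2  0.9] j [0.53 0.42 0.23 1.38 0.   1.9 ]
shift [-0.826 -0.495 -0.012] turn [-0.004  0.001  0.001]
```

Block centre is within about 2 mm of place. Now I'll swing the lamp back in stages.

Request:
apply_moves(
  steps=[
    {"rx": 0.0,"ry": 0.0,"rz": 0.0,"tx": -0.15,"ty": -0.06,"tz": 0.0,"grip": 1.0},
    {"rx": 0.0,"ry": 0.0,"rz": 0.0,"tx": -0.28,"ty": -0.11,"tz": 0.0,"grip": 1.0},
    {"rx": 0.0,"ry": 0.0,"rz": 0.0,"tx": -0.4,"ty": -0.15,"tz": 0.0,"grip": 1.0},
    {"rx": 0.0,"ry": 0.0,"rz": 0.0,"tx": -0.55,"ty": -0.235,"tz": 0.0,"grip": 1.0},
    {"rx": 0.0,"ry": 0.0,"rz": 0.0,"tx": -0.7,"ty": -0.355,"tz": 0.0,"grip": 1.0},
  ],
)

```text
time_s: 15.85
position: [0.5495, 0.2298, 0.1708]
tool_rot: [[-0.199, 0.98, 0.002], [0.98, 0.199, 0.002], [0.001, 0.002, -1.0]]
wrist_force: [-0.2, 2.5, -0.0]
opening: -0.001
```

```bash
for p in ".531 .206" ".509 .188" ".497 .18" ".484 .174"; do python3 nx.py $p .17 1.77|tail -1; done;  python3 - <<'E'
from push import *
c=camera("top"); cv2.imwrite("pics/t16.png",cv2.resize(c["color"][100:345,50:330],None,fx=2.4,fy=2.4,interpolation=cv2.INTER_CUBIC))
E
```

```text
shift [-0.131 -0.152  0.005] turn [ 0.002 -0.001  0.002]
shift [-0.219 -0.32   0.004] turn [ 0.002 -0.001  0.002]
shift [-0.255 -0.409  0.004] turn [ 0.002 -0.001  0.002]
shift [-0.277 -0.502  0.004] turn [ 0.002 -0.001  0.002]
```

View pics/t16.png

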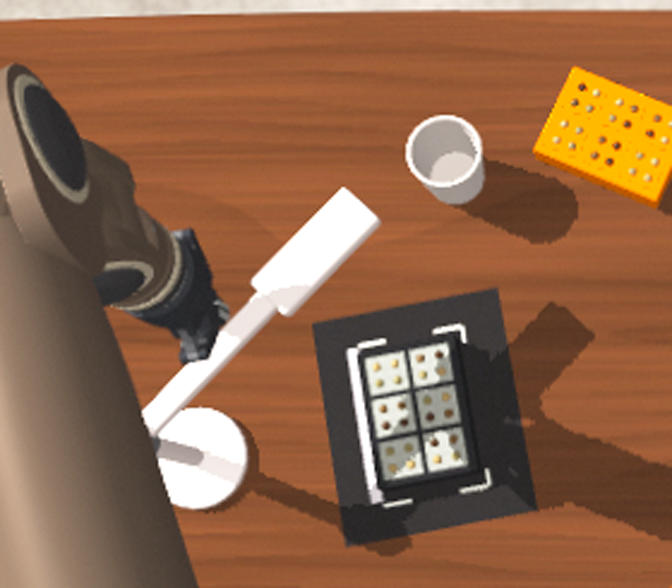

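The lamp is swinging back (head centre around crop (316,252)) and the block is undisturbed. I'll continue slowly to about 0.2 rad.

Request:
apply_moves(
  steps=[
    {"rx": 0.0,"ry": 0.0,"rz": 0.0,"tx": -0.05,"ty": -0.05,"tz": 0.0,"grip": 1.0},
    {"rx": 0.0,"ry": 0.0,"rz": 0.0,"tx": -0.095,"ty": -0.1,"tz": 0.0,"grip": 1.0},
    {"rx": 0.0,"ry": 0.0,"rz": 0.0,"tx": -0.13,"ty": -0.15,"tz": 0.0,"grip": 1.0},
    {"rx": 0.0,"ry": 0.0,"rz": 0.0,"tx": -0.17,"ty": -0.22,"tz": 0.0,"grip": 1.0},
    {"rx": 0.0,"ry": 0.0,"rz": 0.0,"tx": -0.21,"ty": -0.29,"tz": 0.0,"grip": 1.0},
  ],
)

```text
time_s: 16.52
position: [0.5123, 0.1908, 0.1697]
tool_rot: [[-0.2, 0.98, -0.0], [0.98, 0.2, -0.0], [0.0, -0.0, -1.0]]
wrist_force: [0.9, 0.9, 1.2]
opening: 0.004
```

```bash
for p in ".509 .188" ".497 .18" ".484 .174"; do python3 nx.py $p .17 1.77; done;  cat > lamp.py <<'E'
from push import *
def lamp(n):
    c=camera("top"); im=c["color"]; cv2.imwrite(f"pics/t{n}.png",cv2.resize(im[100:345,50:330],None,fx=2.4,fy=2.4,interpolation=cv2.INTER_CUBIC))
    hsv=cv2.cvtColor(im,cv2.COLOR_BGR2HSV)
    wh=((hsv[...,2]>190)&(hsv[...,1]<40)).astype(np.uint8)*255
    reg=np.zeros_like(wh); reg[150:320,140:255]=wh[150:320,140:255]
    reg=cv2.morphologyEx(reg,cv2.MORPH_OPEN,cv2.getStructuringElement(cv2.MORPH_ELLIPSE,(15,15)))
    cs,_=cv2.findContours(reg,cv2.RETR_EXTERNAL,cv2.CHAIN_APPROX_NONE)
    h=CEN+.25*EY
    for k in cs:
        r=cv2.minAreaRect(k);P=onplane(c,[r[0]],.189)[0];v=P[:2]-h
        print("head",r,P.round(4),tomat(P).round(4),"len %.3f ang %.3f"%(np.linalg.norm(v),np.arctan2(v@EX,-(v@EY))))
E
python3 -c "
from lamp import *
lamp(17)"
```

```text
t 16.525 pos [0.5123 0.1908 0.1697] yaw 1.772 F [0.9 0.9 1.2] j [ 0.36  0.17 -0.1   1.3   0.    1.73]
shift [-0.014 -0.025 -0.002] turn [-0.    -0.     0.002]
t 16.525 pos [0.5123 0.1908 0.1697] yaw 1.772 F [0.9 0.9 1.2] j [ 0.36  0.17 -0.1   1.3   0.    1.73]
shift [-0.05  -0.114 -0.002] turn [-0.    -0.     0.002]
t 16.525 pos [0.5123 0.1908 0.1697] yaw 1.772 F [0.9 0.9 1.2] j [ 0.36  0.17 -0.1   1.3   0.    1.73]
shift [-0.072 -0.207 -0.002] turn [-0.    -0.     0.002]
head ((202.20001220703125, 236.9000244140625), (22.360679626464844, 59.479408264160156), 63.43495178222656) [0.5357 0.0828 0.189 ] [[0.061  0.0103]] len 0.247 ang 0.249
```

View pics/t17.png

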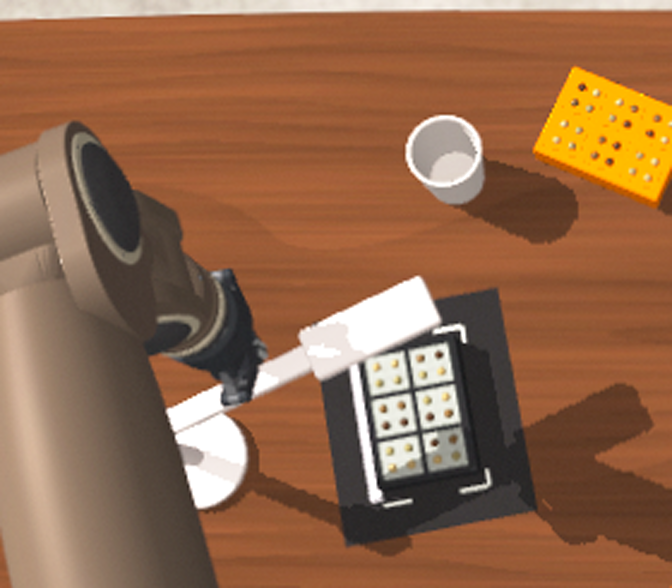

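Lamp at 0.25 rad. I'll finish slowly.

Request:
apply_moves(
  steps=[
    {"rx": 0.0,"ry": 0.0,"rz": 0.0,"tx": -0.02,"ty": -0.04,"tz": 0.0,"grip": 1.0},
    {"rx": 0.0,"ry": 0.0,"rz": 0.0,"tx": -0.04,"ty": -0.08,"tz": 0.0,"grip": 1.0},
    {"rx": 0.0,"ry": 0.0,"rz": 0.0,"tx": -0.055,"ty": -0.12,"tz": 0.0,"grip": 1.0},
    {"rx": 0.0,"ry": 0.0,"rz": 0.0,"tx": -0.065,"ty": -0.155,"tz": 0.0,"grip": 1.0},
    {"rx": 0.0,"ry": 0.0,"rz": 0.0,"tx": -0.07,"ty": -0.18,"tz": 0.0,"grip": 1.0},
  ],
)

```text
time_s: 17.2
position: [0.4882, 0.1752, 0.1698]
tool_rot: [[-0.2, 0.98, 0.0], [0.98, 0.2, -0.0], [-0.0, 0.0, -1.0]]
wrist_force: [0.9, 0.9, 1.0]
opening: -0.003
```

```bash
python3 nx.py .484 .174 .17 1.77; python3 -c "
from lamp import *
lamp(18)"
```

```text
t 17.200 pos [0.4882 0.1752 0.1698] yaw 1.772 F [0.9 0.9 1. ] j [ 0.34  0.12 -0.16  1.29 -0.    1.71]
shift [-0.002 -0.029 -0.001] turn [0.    0.    0.002]
head ((209.2647247314453, 257.058837890625), (24.98116683959961, 58.69362258911133), 75.96376037597656) [0.4895 0.0646 0.189 ] [[0.012  0.0016]] len 0.249 ang 0.048
```

View pics/t18.png

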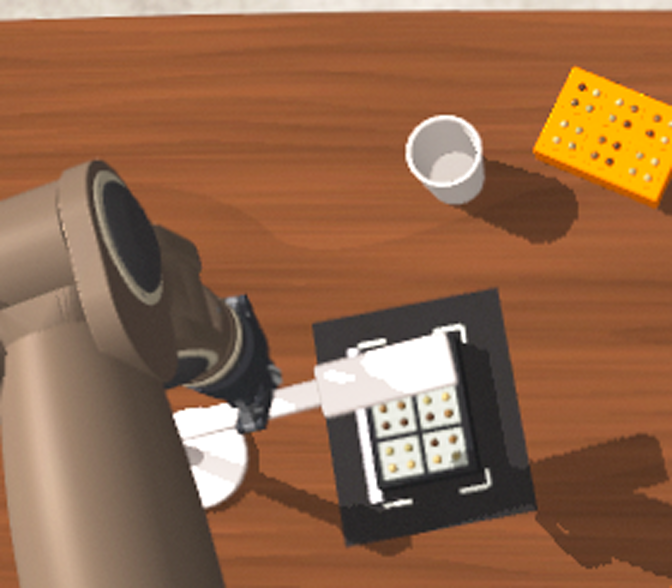

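0.048 rad is left, which is 12 mm at the head. One more small push of about 6.5 mm at the bar.

Request:
apply_moves(
  steps=[
    {"rx": 0.0,"ry": 0.0,"rz": 0.0,"tx": 0.0,"ty": -0.018,"tz": 0.0,"grip": 1.0},
    {"rx": 0.0,"ry": 0.0,"rz": 0.0,"tx": 0.0,"ty": -0.033,"tz": 0.0,"grip": 1.0},
    {"rx": 0.0,"ry": 0.0,"rz": 0.0,"tx": 0.0,"ty": -0.043,"tz": 0.0,"grip": 1.0},
    {"rx": 0.0,"ry": 0.0,"rz": 0.0,"tx": 0.0,"ty": -0.043,"tz": 0.0,"grip": 1.0},
  ],
)

```text
time_s: 17.75
position: [0.482, 0.1741, 0.1697]
tool_rot: [[-0.2, 0.98, -0.0], [0.98, 0.2, 0.0], [0.0, -0.0, -1.0]]
wrist_force: [0.5, 0.3, -0.1]
opening: 0.005
```

Request:
apply_moves(
  steps=[
    {"rx": 0.0,"ry": 0.0,"rz": 0.0,"tx": 0.0,"ty": 0.1,"tz": 0.0,"grip": 1.0},
    {"rx": 0.0,"ry": 0.0,"rz": 0.0,"tx": 0.0,"ty": 0.4,"tz": 0.0,"grip": 1.0},
    {"rx": 0.0,"ry": 0.0,"rz": 0.0,"tx": 0.0,"ty": 0.6,"tz": -0.4,"grip": 1.0},
    {"rx": 0.0,"ry": 0.0,"rz": 0.0,"tx": 0.0,"ty": 0.6,"tz": -0.8,"grip": 1.0},
    {"rx": 0.0,"ry": 0.0,"rz": 0.0,"tx": 0.0,"ty": 0.6,"tz": -0.8,"grip": 1.0},
  ],
)

```text
time_s: 18.38
position: [0.5733, 0.1929, 0.2947]
tool_rot: [[-0.2, 0.98, 0.008], [0.98, 0.2, 0.003], [0.001, 0.008, -1.0]]
wrist_force: [0.8, 0.7, 0.3]
opening: -0.002
```

```bash
python3 -c "
from lamp import *
lamp(19)
s=read_state();print(s['time_s'],s['position'],s['wrist_force'])
c=camera('side');cv2.imwrite('pics/s19.png',c['color'])"
```

```text
head ((209.9297332763672, 261.5411376953125), (27.193382263183594, 59.27951431274414), 78.11134338378906) [0.4793 0.0627 0.189 ] [[0.0017 0.0017]] len 0.248 ang 0.007
18.425 [0.57250033 0.19268456 0.29201362] [-0.43855634  0.09610962 -0.18283392]
```

View pics/t19.png

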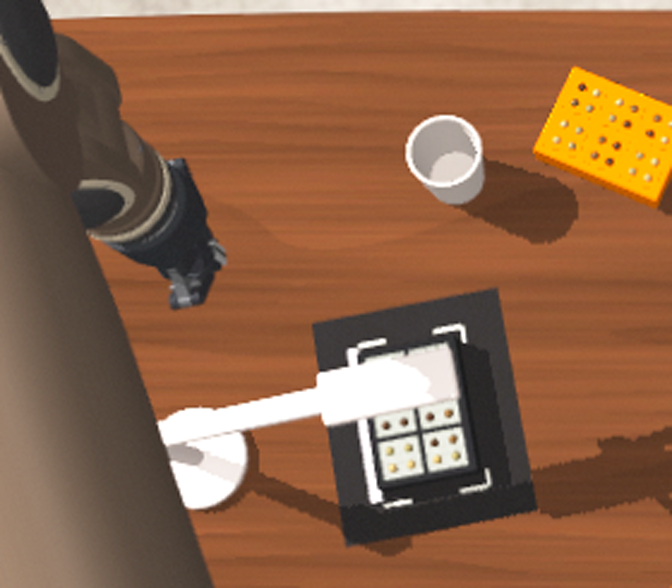

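View pics/s19.png

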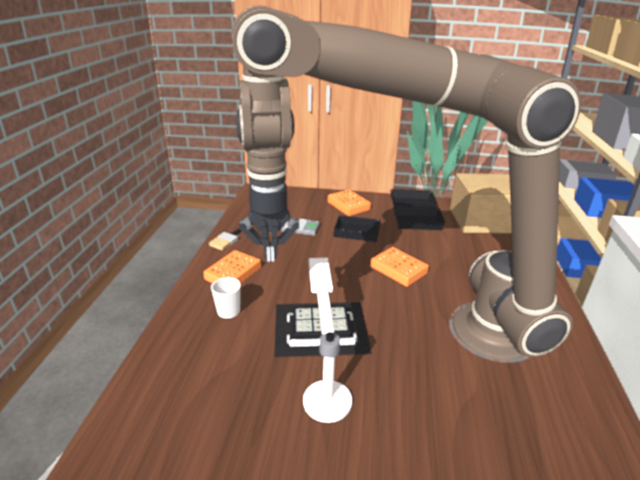

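The head is over the block (crop centre about (390,386)), with the arm clear and lifted. As a cross-check I'll triangulate the head from both views and recheck the bystanders against the first picture before handing in.

```bash
python3 - <<'E'
from push import *
s_=read_state();print(s_["time_s"],np.abs(s_["qvel"]).max(),np.round(s_["wrist_force"],1))
c=camera("side");im=c["color"];hsv=cv2.cvtColor(im,cv2.COLOR_BGR2HSV)
wh=((hsv[...,2]>190)&(hsv[...,1]<40)).astype(np.uint8)*255
reg=np.zeros_like(wh);reg[250:296,300:345]=wh[250:296,300:345]
cs,_=cv2.findContours(reg,cv2.RETR_EXTERNAL,cv2.CHAIN_APPROX_NONE);k=max(cs,key=cv2.contourArea);r=cv2.minAreaRect(k)
print(r,tomat(onplane(c,[r[0]],.186)))
h=np.array([*(CEN),.189]);print("pred px place-head",pix(c,[h]))
t=camera("top")["color"];t0=cv2.imread("pics/top0.png")
for n,b in dict(cup=(215,140,260,195),tray=(405,255,470,340),scale=(405,185,455,250)).items():
    x0,y0,x1,y1=b; T=t0[y0:y1,x0:x1]; S=t[y0-8:y1+8,x0-8:x1+8]
    m=cv2.matchTemplate(S,T,cv2.TM_CCOEFF_NORMED);_,v,_,l=cv2.minMaxLoc(m);print(n,v,np.array(l)-8)
E
```

```text
18.475 0.0677905719425919 [ 0.2  0.8 -0.3]
((320.3170471191406, 276.8536376953125), (37.767581939697266, 21.644580841064453), 83.6598129272461) [[0.00265807 0.02086126]]
pred px place-head [[320.86940064 270.98301722]]
cup 0.9992112517356873 [0 0]
tray 0.9180168509483337 [0 0]
scale 0.999578595161438 [0 0]
```

```bash
python3 -c "
from bench import *
print(job_done())"
```

```text
the job is handed in; nothing more can be done
None
```

I did all three parts in order and handed the job in at about 18.6 s of the 72 s allowed; no verdict was reported.

**What I did**
- **Lamp out:** I swung its arm away from the robot to about 1.12 rad, clear of the mat.
- **Block:** I pushed it flat along the bench with the open fingers until it met the rail. The tool stopped there and the push force rose to about 8.6 N.
- **Lamp back:** I pushed its arm from the far side until the head was over the block, then backed off and lifted the gripper clear.

**Last checks**
- **Block:** its centre was within about 2 mm of its place and it was square to within 0.01 rad. I measured this from the top view before the lamp came back over it.
- **Lamp head:** the top view gave an angle of 0.007 rad, with the head's centre about 2 mm from the block's.
- **Bystanders:** the cup, tray and scale showed no shift against the first picture. The tray's match was weaker (0.92, against 0.999 for the other two).

**What disagreed**
- **Head position along the arm:** the side view agreed to about 3 mm along the mat's x, but put the head's centre 21 mm off along y. I put that down to my measuring window taking in part of the arm. Even so, it would be inside the 30 mm limit.
- **Fingertip height:** the open fingertips sat about 15 mm higher than the nominal figures suggested, so I lowered the tool before pushing.
- **Refused call:** the first move call was refused as invalid, and I sent it again with every field filled in.

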